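# Build up a keyed riser stack, lock it with the hex key and switch to green

### The arm

A 6-joint arm with a two-finger parallel gripper is mounted at the origin on the work surface. World frame = base frame: x ahead of the robot, y to its left, z up, the work surface at z = 0. Lengths are in m, angles in rad, forces in N, time in s.
With the tool pointing down it reaches from about 0.425 to 0.95 m from the base axis. Payload 3.5 kg.
Tool frame: the origin (TCP) lies midway between the tips of the shut fingers; the grasp point (between the pads) lies 19 mm behind it; x points along the fingers, y is the direction in which the jaws open and shut, and the axes are right-handed (so a half turn about x gives the same grasp; the last joint's range is limited). The gripper opens to 85 mm and grips with 20 to 120 N. Pads are 22 mm wide; open, the fingers measure 114 mm over their backs; the gripper's body (76 mm by 85 mm) begins 54 mm behind the grasp point. The pads swing forward as they close: fully open they stand 13 mm farther back than shut.
Start: joints at [1.094, 0.286, 1.577, -0, 1.279, -0.15], TCP at [0.217, 0.639, 0.231] pointing down, gripper open.
Joint ranges: [-2.77, 2.77], [-0.9, 2.22], [0.21, 2.48], [-1.53, 4.67], [0.24, 2.81], [-2.84, 2.84]. Speed limits (rad/s): [2.79, 2.79, 3.14, 3.14, 3.14, 3.14].

### API

Orientations are given as [roll, pitch, yaw] about the fixed x, y, z axes, in that order (R = Rz(yaw) Ry(pitch) Rx(roll)).
In Python, from cell import bot gives the robot as it stands. The module is installed in compiled form; this text tells all that it offers.
- The arm moves only by the tool step_arm, never from a script. Its argument "series" is a list of rows, each a list of 5 numbers: the shift along the tool's x, y, z scaled (see below), then the turn about the tool's x scaled (see below), then the opening, from -1 (shut) to 1 (fully open), so that 0 is half open. A call has 1 to 8 rows; each row is the pose to reach, as a shift and turn from the pose measured when the call began, along the tool's axes at that moment, turning the shorter way round; what a row does not reach only later rows make up. The controller multiplies each number of a shift by 30 cm and each number of a turn by 180 degrees. A row lasts 1/10 s, in which the tool goes at most 50 mm and 8.59 degrees, less where a joint would pass 70% of its speed; a pose out of reach is approached as far as the arm can. A call with a number of a shift or a turn outside -1 to 1 is refused whole. A call with a gripper value outside its range is refused whole. The fingers move at their own pace and stop on an object; the grip force is fixed at half the most. Time passes only in rows, so rows that repeat a pose let the fingers close. It gives the time, the measured TCP pose, the force and the opening at its end, in the units of the state.
- bot.state(): the state, without advancing time (a new reading comes with each control period).
- bot.get_image(name): name is "side" or "top"; returns a dict with "image" (480x640x3 uint8, red, green, blue), "fovy" (degrees; the focal length in pixels is half the picture's height over the tangent of half this angle, whatever the lens; pixels are square), "cx", "cy" (the principal point, pixels), "k1" (the pictures are not rectified: a ray, as slopes to the right and down, at radius r is drawn at 1 + k1 r^2 times it, then the intrinsics apply), "pose" (4x4, takes a point from camera to world coordinates). Camera axes: x right, y down, z forward; pixel columns grow to the right and rows downward; lengths in m; the calibration is good to about 2 mm. A picture is of the moment at which its call begins. There is no depth.
- bot.finish_job(): hands the job in, once; it reports no verdict.
The state is a dict: "clock": time; "joints": joint angles; "qvel": joint speeds; "joint_torque": joint torques, N m; "position": TCP position; "tool_rot": TCP orientation; "ft_force": force on the tool from outside, world axes, zero at the start; "moment": the same for the moment, N m; "opening": opening from 0.0 (shut) to 1.0 (fully open).
Only numpy, scipy, OpenCV 4.12 (cv2) and the standard library are available. Lean on these libraries where they do the work, as an engineer would, in place of code of your own. Each camera call takes 0.05 s, during which the arm holds its last target.

### The job

Stack all the blue risers that are there on the steel fixture base, each fully home with its lugs in the notches below. Then take the T-handle hex key from its holder, fit it into the hidden screw down the dark boss of the base, turning it until it drops in, tighten the screw clockwise to its stop, and hang the key back in its holder; last of all turn the selector to the green dot. Leave everything else on the bench where it is.

Things in the scene. Friction and masses are not known exactly. Their poses are not given: they have to be found in the camera images.
- riser0_mid (a point): Blue riser, 0.4 kg; may be absent. Block 90 (x) x 50 (y) x 32 mm tall; beneath it two lugs 12 x 20 x 8 mm tall, one mid each short end, flush with it. In its top, mid each short end, an open notch 10 mm deep for the next riser's lugs, 2 mm play. Same after a half turn. Stands on its lugs, point 24 mm up. Point: on the axis, 16 mm above the block's flat underside, 24 above lug tips; z up.
- riser1_mid (a point): Blue riser, 0.4 kg; may be absent. Block 90 (x) x 50 (y) x 32 mm tall; beneath it two lugs 12 x 20 x 8 mm tall, one mid each short end, flush with it. In its top, mid each short end, an open notch 10 mm deep for the next riser's lugs, 2 mm play. Same after a half turn. Stands on its lugs, point 24 mm up. Point: on the axis, 16 mm above the block's flat underside, 24 above lug tips; z up.
- riser2_mid (a point): Blue riser, 0.4 kg; may be absent. Block 90 (x) x 50 (y) x 32 mm tall; beneath it two lugs 12 x 20 x 8 mm tall, one mid each short end, flush with it. In its top, mid each short end, an open notch 10 mm deep for the next riser's lugs, 2 mm play. Same after a half turn. Stands on its lugs, point 24 mm up. Point: on the axis, 16 mm above the block's flat underside, 24 above lug tips; z up.
- riser3_mid (a point): Blue riser, 0.4 kg; may be absent. Block 90 (x) x 50 (y) x 32 mm tall; beneath it two lugs 12 x 20 x 8 mm tall, one mid each short end, flush with it. In its top, mid each short end, an open notch 10 mm deep for the next riser's lugs, 2 mm play. Same after a half turn. Stands on its lugs, point 24 mm up. Point: on the axis, 16 mm above the block's flat underside, 24 above lug tips; z up.
- stack_seat (a point): Fixed fixture base: grey plate 130 x 190 x 12 mm with a raised steel pad 90 x 50 mm (x, y), its flat top 30 mm above the table, with the same two end notches as the risers. Point: centre of the pad's top. Risers seat flush on the pad and on one another, long sides along x: their points are then 16, 48, 80, 112 mm above this one. z up.
- screw_mouth (a point): Bore mouth of the dark boss (60 mm across, top 48 mm above the table) on the fixture base, 100 mm to -y of the stack axis. Bore 30 mm across, 18 deep; at its bottom the screw's hex socket, 25.8 mm across flats, 18 deeper (floor 36 mm below this point). How its flats lie is unknown. Point: bore axis, top. Axes as the base, z up.
- screw (a joint): Turn of the hidden lock screw, rad, growing clockwise from above: under 0.1 loose, hard stop 0.8; over 0.65 is tight. Friction 0.1 N m; stays where left. The value does not tell how the hexagon lies.
- key_handle (a point): Orange T-handle hex key, 0.35 kg, 128 mm tall. Point: centre of its crossbar, 100 (x) x 30 (y) x 24 mm tall; z up. From 12 to 110 mm below the point a hexagonal shank 24 mm across flats; collar 44 mm across at 32 to 40 mm below. Stands 40 mm above the holder's top when hung.
- key_tip (a point): Lower end of the hex key, on its axis, 116 mm below the crossbar's centre; z up the key. The last 6 mm are a round pilot 23 mm across, tapered: it enters the socket at any angle, so the key stops with its tip 24 mm below the bore mouth until the hexagons match within about 9 degrees, then drops 12 mm to the floor (tip 36 mm below the mouth).
- holder_mouth (a point): Wooden key holder: octagonal post 66 mm across, 78 mm tall, on a dark foot 110 x 110 x 12 mm; 0.95 kg, stands loose on the table and may be shifted. It has a hole 34 mm across all through. Point: centre of its top. The key hangs in it upright, any yaw, its collar resting on the top: tip 76 mm below this point, crossbar centre 40 mm above.
- selector (a joint): Selector on the fixed control box, rad, growing clockwise from above; click-stops at 0 (red dot), 0.7 (yellow), 1.4 (green); it springs to the nearest. Turning takes under 0.1 N m; range -0.15 to 1.55.
- selector_grip (a point): Point in the selector's grip bar, on its axis, 12 mm below the bar's top. Bar 52 (x) x 14 (y) x 26 mm tall; x runs along the bar to the end with the white line, which points at the dots; turns with the knob. 14 mm below the point is a disc 54 mm across; 25 mm below, the box's top, 120 x 120 mm.
- driver: Bystander, to be left where it is: screwdriver.
- mallet: Bystander, to be left where it is: hammer.
- spanner: Bystander, to be left where it is: open-ended wrench.
- offcut: Bystander, to be left where it is: wooden block 90 x 120 x 50 mm.
- flask: Bystander, to be left where it is: red bottle, 190 mm tall.
- tin: Bystander, to be left where it is: steel can, 100 mm tall.
- tape: Bystander, to be left where it is: yellow ring, 90 mm across.
Things that resemble listed ones, but are neither listed nor needed, are in the scene too. What is shaped like the part that bears riser0_mid but pink or turquoise is not meant.

How it is judged:
On the way, in this order (a step that is already met when the one before it is completed fails the run):
1. every riser present is fully seated in one stack on the base (horizontal distance between each of riser0_mid, riser1_mid, riser2_mid, riser3_mid and stack_seat below 0.013 m and angle between the x axis of each of riser0_mid, riser1_mid, riser2_mid, riser3_mid and the x axis of stack_seat, either way round below 0.22 rad and angle between each of riser0_mid, riser1_mid, riser2_mid, riser3_mid's own z axis and vertical below 0.06 rad and (z of riser0_mid in the frame of stack_seat between 0.012 and 0.02 m or z of riser0_mid in the frame of stack_seat between 0.044 and 0.052 m or z of riser0_mid in the frame of stack_seat between 0.076 and 0.084 m or z of riser0_mid in the frame of stack_seat between 0.108 and 0.116 m) and (z of riser1_mid in the frame of stack_seat between 0.012 and 0.02 m or z of riser1_mid in the frame of stack_seat between 0.044 and 0.052 m or z of riser1_mid in the frame of stack_seat between 0.076 and 0.084 m or z of riser1_mid in the frame of stack_seat between 0.108 and 0.116 m) and (z of riser2_mid in the frame of stack_seat between 0.012 and 0.02 m or z of riser2_mid in the frame of stack_seat between 0.044 and 0.052 m or z of riser2_mid in the frame of stack_seat between 0.076 and 0.084 m or z of riser2_mid in the frame of stack_seat between 0.108 and 0.116 m) and (z of riser3_mid in the frame of stack_seat between 0.012 and 0.02 m or z of riser3_mid in the frame of stack_seat between 0.044 and 0.052 m or z of riser3_mid in the frame of stack_seat between 0.076 and 0.084 m or z of riser3_mid in the frame of stack_seat between 0.108 and 0.116 m)), for 0.3 s.
2. the hex key has dropped into the screw's socket (horizontal distance between key_tip and screw_mouth below 0.004 m and z of key_tip in the frame of screw_mouth below -0.029 m and angle between key_tip's own z axis and vertical below 0.1 rad), for 0.2 s.
3. the screw is tight, turned with the key in it (all of step 2 and value of joint screw above 0.65 rad), for 0.1 s.
4. the key hangs in its holder again, let go (horizontal distance between key_tip and holder_mouth below 0.012 m and z of key_tip in the frame of holder_mouth between -0.08 and -0.07 m and angle between key_tip's own z axis and vertical below 0.08 rad and contact force between key and the fingers below 0.1 N), for 0.2 s.
5. the selector stands on green (value of joint selector between 1.25 and 1.55 rad), for 0.2 s.
At the end, for the whole second after the job is handed in: All risers present in one stack on the base, within 13 mm of its axis, 0.22 rad of its direction and 4 mm of seated height; screw past 0.65 rad; key upright in its holder (tip within 12 mm of the axis, height -4/+6 mm), let go; selector within 0.15 rad of green (all of step 1 and all of step 4 and all of step 5 and value of joint screw above 0.65 rad); the robot touches nothing.
It fails at once if a bystander is moved more than 5 cm (distance of any of driver, mallet, spanner, offcut, flask, tin, tape from where it was at the start of the episode above 0.05 m).
Of riser0, riser1, riser2, riser3 only 3 to 4 are there at a start; the rules pass over those that are not, and their reading is None.
At some moment in a run one of holder may be knocked a few centimetres aside while the robot is not near it.
It also fails if it takes over 208 s, if anything falls off the work surface, if the arm or the gripper's body presses on something with over 40 N, if the wrist force passes 120 N, or if a joint passes its speed limit or range.

## Working session

There is one attempt and no reset: what is moved stays moved. The work goes in short steps, Python scripts to look and compute and a tool call to move; the robot and the scene stay as the last step left them, time stands still between calls to the robot, and variables do not carry over. Pictures are saved under pics/ and viewed, and the job is handed in when it is done.

Besides the shell and the picture viewer there is one more tool, called after "Call:" in YAML: its name, and indented under it one key for each argument. step_arm: Moves the arm, as the interface text tells. Its arguments: {"type":"object","properties":{"series":{"type":"array","items":{"type":"array","items":{"type":"number","minimum":-1,"maximum":1}}}},"required":["series"]}

```bash
mkdir -p pics; ls
python3 - <<'E'
from cell import bot
import cv2
s=bot.state()
for k,v in s.items(): print(k,v)
for n in ("side","top"):
    d=bot.get_image(n)
    print(n,d['fovy'],d['cx'],d['cy'],d['k1'],d['pose'])
    cv2.imwrite(f'pics/{n}0.png',d['image'][:,:,::-1])
E
```

```text
pics
clock 0.0
joints [ 1.09400468e+00  2.87208829e-01  1.57817364e+00  8.43299952e-06
  1.27862139e+00 -1.50024439e-01]
qvel [-1.18022985e-03  1.04609559e-03 -1.73219598e-05 -1.66880971e-03
  2.28509141e-04  3.54606779e-05]
joint_torque [ 3.77476608e-04 -4.05993640e+01 -2.92620850e+01 -1.51467088e-04
  5.88840616e-03  5.42561196e-06]
position [0.21634243 0.63869336 0.22992023]
tool_rot [-1.72416752  1.56838511 -2.05093717]
ft_force [-1.2138346  -0.18300574 -0.20226356]
moment [ 0.02440363  0.02947758 -0.00130797]
opening 0.9970482822066146
side 55.59487709611108 317.4809733339689 242.50813097136304 0.037996914615938585 [[ 0.93046019 -0.26731653  0.25057075  0.26086832]
 [-0.36623896 -0.65873973  0.65721457 -0.75023636]
 [-0.01062341 -0.70328077 -0.71083282  0.85850418]
 [ 0.          0.          0.          1.        ]]
top 45.05808845595205 315.4865970955036 237.35996566866814 0.003491903207268912 [[ 0.01531231 -0.98882762  0.14827495  0.32251865]
 [-0.9998368  -0.01372042  0.01175302 -0.03677093]
 [-0.00958731 -0.14843072 -0.98887633  1.45063824]
 [ 0.          0.          0.          1.        ]]
```

View pics/side0.png

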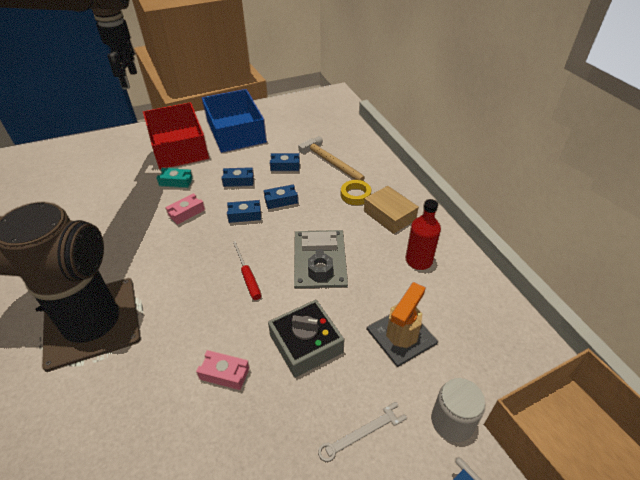

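View pics/top0.png

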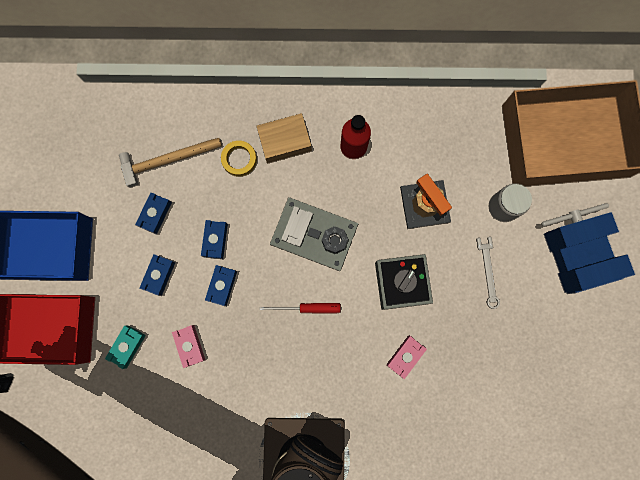

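```bash
cat > h.py <<'E'
import numpy as np, cv2, pickle
from cell import bot
def K(d):
    f=240/np.tan(np.radians(d['fovy']/2)); return np.array([[f,0,d['cx']],[0,f,d['cy']],[0,0,1.]])
def p2w(d,uv,z):
    uv=np.array(uv,float).reshape(-1,1,2)
    n=cv2.undistortPoints(uv,K(d),np.array([d['k1'],0,0,0,0.])).reshape(-1,2)
    r=np.c_[n,np.ones(len(n))]@d['pose'][:3,:3].T; o=d['pose'][:3,3]
    return o+r*((z-o[2])/r[:,2])[:,None]
def w2p(d,P):
    P=np.array(P,float).reshape(-1,3); c=(P-d['pose'][:3,3])@d['pose'][:3,:3]
    n=c[:,:2]/c[:,2:]; r2=(n**2).sum(1,keepdims=True); n=n*(1+d['k1']*r2)
    k=K(d); return n*k[0,0]+k[:2,2]
def tri(ds,uvs):
    A=[];b=[]
    M=np.zeros((3,3));v=np.zeros(3)
    for d,uv in zip(ds,uvs):
        p=p2w(d,uv,0)[0]; o=d['pose'][:3,3]; r=(p-o)/np.linalg.norm(p-o); Q=np.eye(3)-np.outer(r,r); M+=Q; v+=Q@o
    return np.linalg.solve(M,v)
def shot(n,tag):
    d=bot.get_image(n); pickle.dump(d,open(f'pics/{n}{tag}.pkl','wb')); cv2.imwrite(f'pics/{n}{tag}.png',d['image'][:,:,::-1]); return d
def load(n,tag): return pickle.load(open(f'pics/{n}{tag}.pkl','rb'))
def crop(d,x0,y0,w,h,s,name):
    cv2.imwrite(name,cv2.resize(d['image'][y0:y0+h,x0:x0+w,::-1],None,fx=s,fy=s,interpolation=cv2.INTER_CUBIC))
E
python3 - <<'E'
from h import *
t=shot('top',1); s=shot('side',1)
crop(t,125,185,125,125,6,'pics/c1.png'); crop(t,260,180,110,100,7,'pics/c2.png'); crop(t,365,165,100,150,4,'pics/c3.png')
crop(s,210,140,110,90,7,'pics/c4.png'); crop(s,260,225,190,150,4,'pics/c5.png')
E
```

```text
(no output)
```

View pics/c1.png

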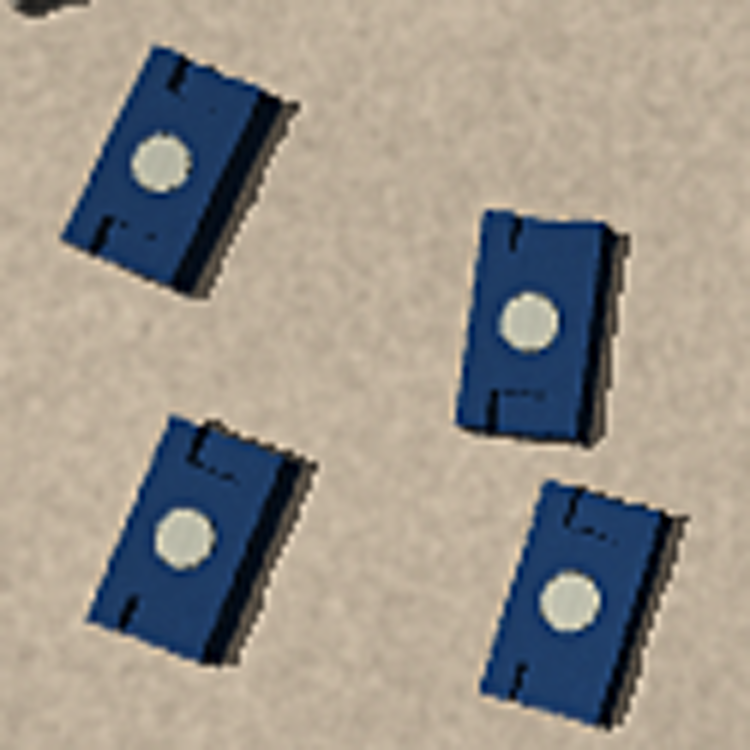

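View pics/c2.png

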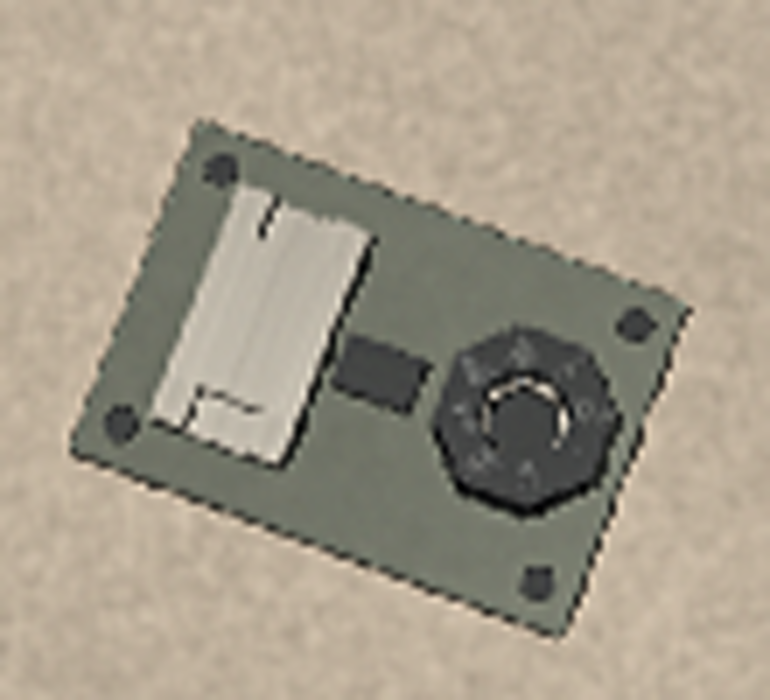

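View pics/c3.png

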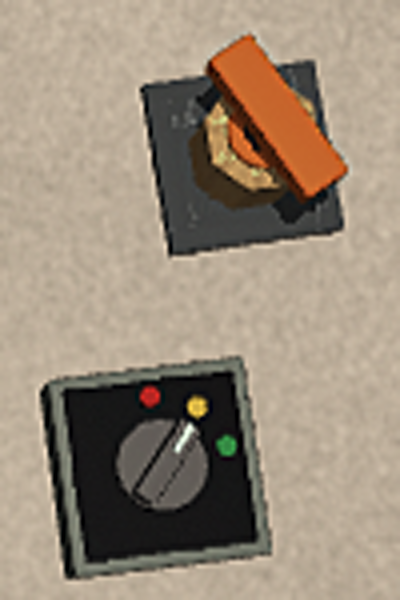

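View pics/c4.png

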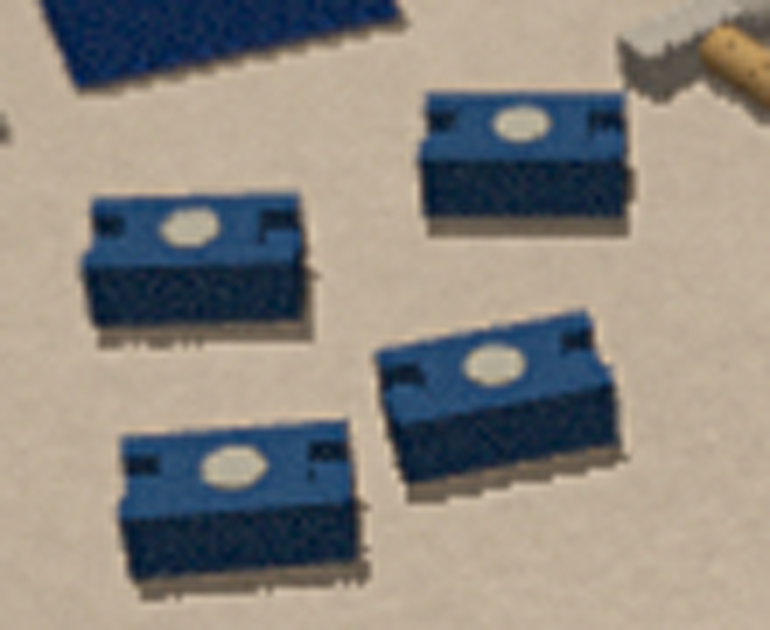

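View pics/c5.png

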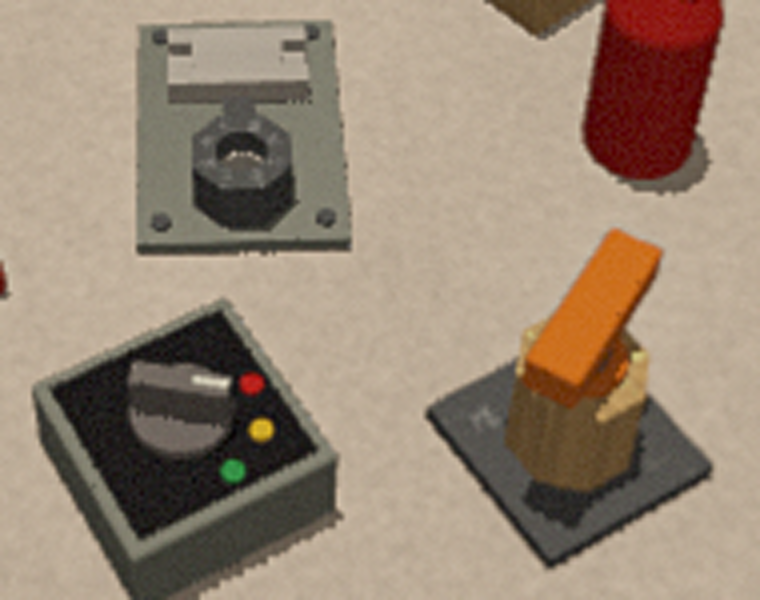

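```bash
cat > meas.py <<'E'
from h import *
def blobs(d,mask,amin,amax):
    n,l,s,c=cv2.connectedComponentsWithStats(mask.astype(np.uint8)); return [(l==i) for i in range(1,n) if amin<s[i,4]<amax]
def risers(d,z=0.04):
    im=d['image'].astype(int); r,g,b=im[...,0],im[...,1],im[...,2]
    m=(b>75)&(b-r>40)&(g-r>5)&(b-g>25)
    out=[]
    for bl in blobs(d,m,250,1500):
        cs,_=cv2.findContours(bl.astype(np.uint8),cv2.RETR_EXTERNAL,cv2.CHAIN_APPROX_NONE)
        c=max(cs,key=cv2.contourArea); w=p2w(d,c.reshape(-1,2),z)[:,:2]
        (x,y),(a,b_),ang=cv2.minAreaRect((w*1000).astype(np.float32))
        if a<b_: a,b_=b_,a; ang+=90
        # white disc
        x0,y0,ww,hh=cv2.boundingRect(c); sub=np.zeros_like(m); sub[y0:y0+hh,x0:x0+ww]=1
        hull=np.zeros(m.shape,np.uint8); cv2.fillConvexPoly(hull,cv2.convexHull(c),1)
        wm=(hull>0)&(im.min(-1)>110)
        if wm.sum()<20: continue
        vv,uu=np.nonzero(wm); uv=(uu.mean(),vv.mean())
        out.append(dict(uv=uv,disc=p2w(d,uv,z)[0][:2],rect=(x/1e3,y/1e3),size=(a,b_),yaw=(ang+90)%180-90))
    return out
E
python3 - <<'E'
from meas import *
np.set_printoptions(precision=4,suppress=True)
for n in('top','side'):
    d=load(n,1)
    print(n)
    for r in risers(d): print(np.round(r['uv'],1),r['disc'],np.round(r['rect'],4),np.round(r['size'],1),round(r['yaw'],1))
t,s=load('top',1),load('side',1)
E
```

```text
top
[150.5 210.1] [0.5971 0.3917] [0.5928 0.389 ] [89.2 49.7] -22.3
[211.8 236.6] [0.5324 0.236 ] [0.528  0.2335] [89.4 49.5] -5.2
[153.8 274. ] [0.4379 0.3745] [0.4375 0.3705] [88.8 49.7] -19.6
[218.1 284.4] [0.4148 0.2158] [0.4139 0.212 ] [89.  49.9] -15.3
side
[280.9 191.5] [0.5277 0.2358] [0.523  0.2336] [89.4 47.7] -5.2
[241.9 206.4] [0.4081 0.2147] [0.4107 0.2117] [86.7 47.6] -15.2
```

```bash
cat >> meas.py <<'E'
def rectfit(d,m,z,amin,amax):
    out=[]
    for bl in blobs(d,m,amin,amax):
        k=cv2.morphologyEx(bl.astype(np.uint8),cv2.MORPH_CLOSE,np.ones((5,5)))
        cs,_=cv2.findContours(k,cv2.RETR_EXTERNAL,cv2.CHAIN_APPROX_NONE)
        c=max(cs,key=cv2.contourArea); w=p2w(d,c.reshape(-1,2),z)[:,:2]
        (x,y),(a,b_),ang=cv2.minAreaRect((w*1000).astype(np.float32))
        if a<b_: a,b_=b_,a; ang+=90
        uv=c.reshape(-1,2).mean(0)
        out.append((np.round(uv,1),round(x/1e3,4),round(y/1e3,4),round(a,1),round(b_,1),round((ang+90)%180-90,2)))
    return out
E
python3 - <<'E'
from meas import *
for n in('top','side'):
    d=load(n,1); im=d['image'].astype(int); r,g,b=im[...,0],im[...,1],im[...,2]
    reg=np.zeros(r.shape,bool)
    if n=='top': reg[190:280,265:365]=1
    else: reg[225:292,290:352]=1
    print(n,'pad',rectfit(d,reg&(im.min(-1)>150)&(r-b<35),0.03,100,3000))
    hsv=cv2.cvtColor(d['image'],cv2.COLOR_RGB2HSV).astype(int)
    print('px plate',im[250,290] if n=='top' else im[280,300])
    print('plate',rectfit(d,reg&(g-r>=2)&(r>70)&(r<140),0.012,1000,8000))
    print('bar',rectfit(d,(r>170)&(r-b>100)&(g<140)&(g>50),0.130,100,3000))
    print('dark hand:', )
t,s=load('top',1),load('side',1)
crop(t,310,215,50,50,14,'pics/c6.png'); crop(s,290,240,60,50,12,'pics/c7.png'); 
crop(t,370,250,70,60,10,'pics/c8.png'); crop(s,265,295,85,80,8,'pics/c9.png'); crop(t,395,165,65,70,10,'pics/c10.png');crop(s,360,280,85,85,8,'pics/c11.png')
E
```

```text
top pad [(array([296.6, 225.9]), 0.5641, 0.0279, 89.8, 48.9, -20.01)]
px plate [112 115 103]
plate [(array([313.9, 233.6]), 0.5485, -0.0146, 188.5, 128.0, 69.85)]
bar [(array([434.4, 193.5]), 0.6282, -0.2965, 97.2, 28.6, 34.9)]
dark hand:
side pad [(array([317.2, 235.3]), 0.563, 0.0441, 91.3, 29.0, -2.49)]
px plate [83 79 77]
plate []
bar [(array([408.1, 301. ]), 0.6265, -0.2951, 98.2, 28.4, 34.91)]
dark hand:
```

View pics/c6.png

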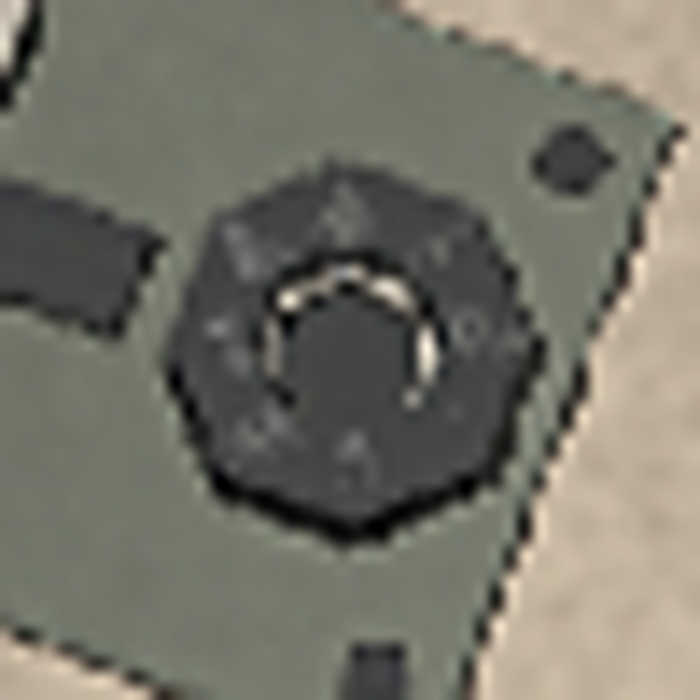

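View pics/c7.png

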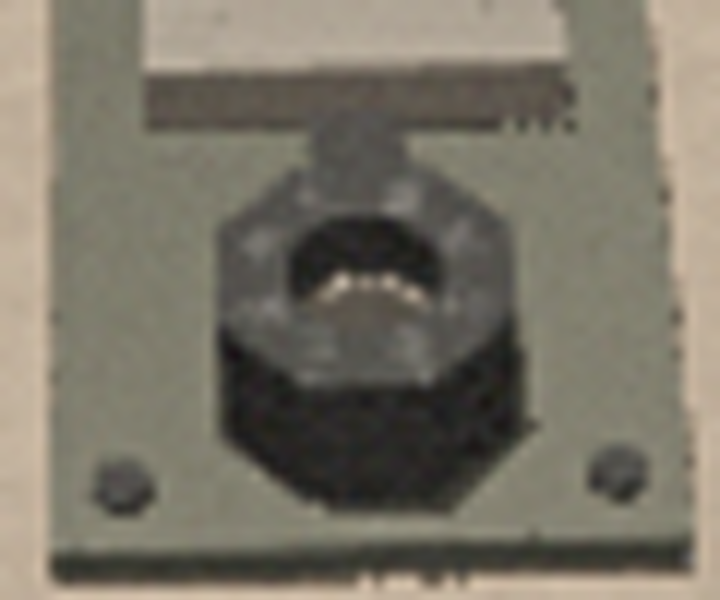

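View pics/c8.png

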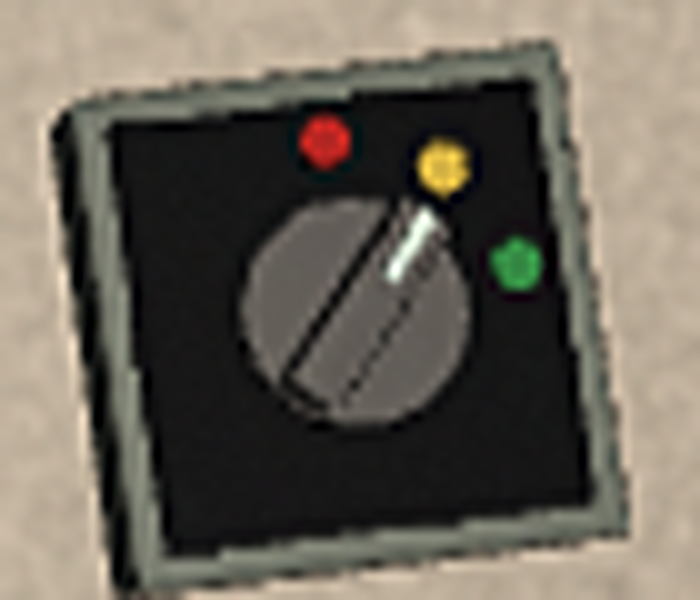

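View pics/c9.png

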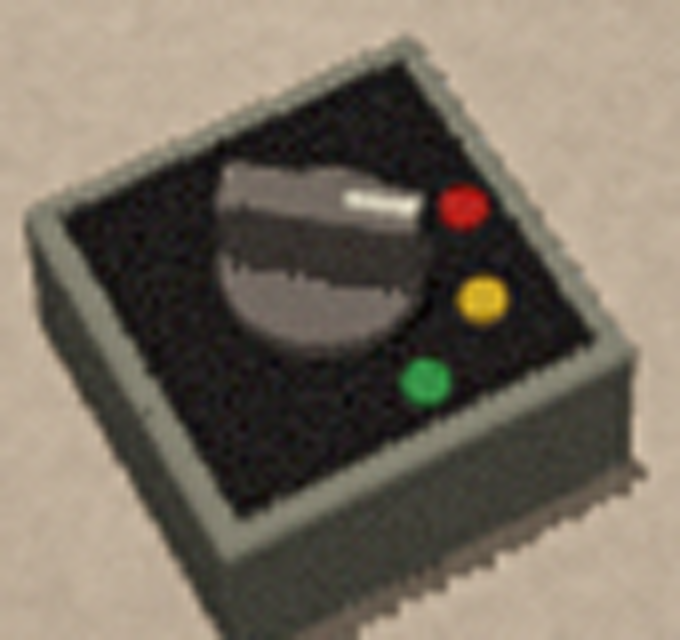

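View pics/c10.png

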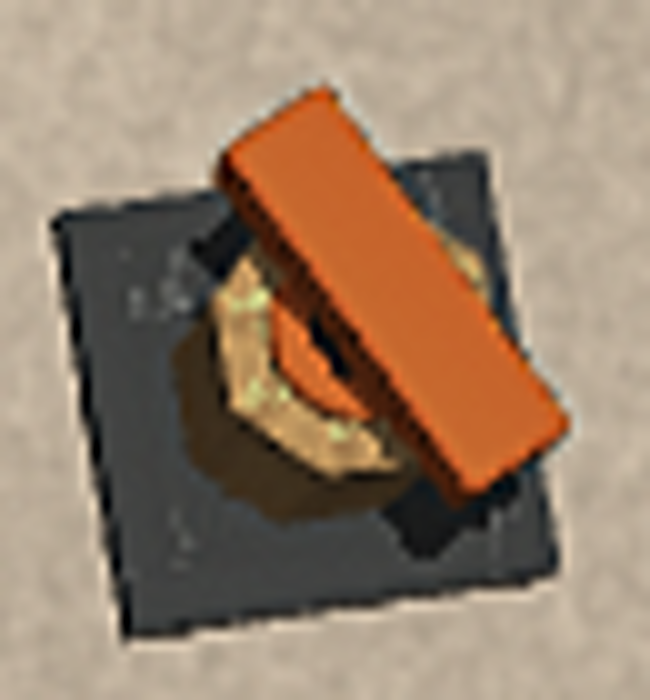

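View pics/c11.png

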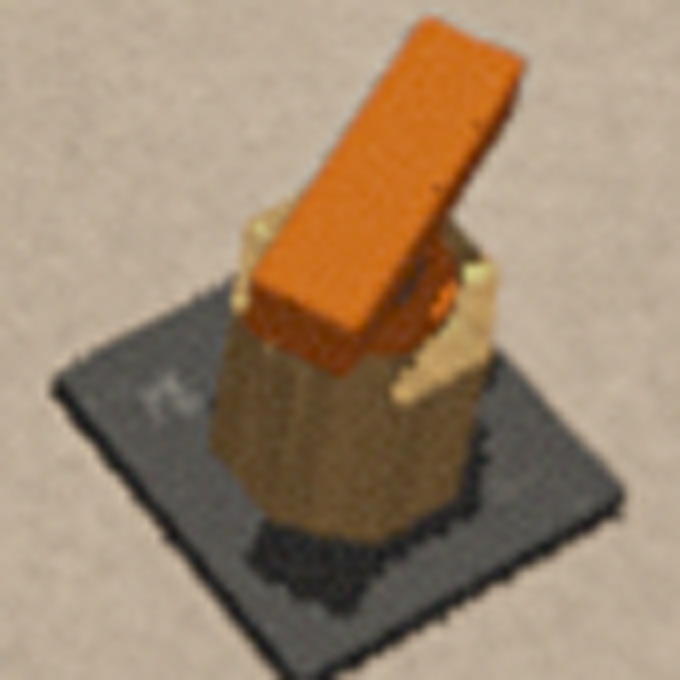

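```bash
cat >> h.py <<'E'
from scipy.spatial.transform import Rotation as Rn
def rot(s=None):
    s=s or bot.state(); r=s['tool_rot']; return Rn.from_euler('xyz',r).as_matrix()
def ty(s=None):
    R=rot(s); return np.degrees(np.arctan2(R[1,1],R[0,1]))
def plan(p,yaw=None):
    "target TCP p, tool-y world angle deg (mod 180 nearest)"
    s=bot.state(); R=rot(s); d=R.T@(np.array(p)-s['position'])
    if yaw is None: a=0
    else:
        a=(yaw-ty(s)+90)%180-90   # world ccw
    # tool x down: turn about tool x by t => world yaw -t
    print('pos',np.round(s['position'],4),'ty',round(ty(s),2),'j6',round(s['joints'][5],3),'tilt',np.round(R[:,0],4),'op',round(s['opening'],3),'F',np.round(s['ft_force'],1),'t',round(s['clock'],2))
    print('row',np.round(d/0.3,3),'turn',round(-a/180,4), 'dz_world',round(p[2]-s['position'][2],4))
E
python3 - <<'E'
from meas import *
t,s=load('top',1),load('side',1)
print('bore', p2w(t,(335.2,239.6),.048), p2w(s,(320.6,262.4),.048),'exp',0.5641-.1*np.sin(np.radians(20)),.0279-.1*np.cos(np.radians(20)))
print(rot()); plan((.4139,.212,.15),75)
E
```

```text
bore [[ 0.52795685 -0.06846684  0.048     ]] [[ 0.52891054 -0.06618566  0.048     ]] exp 0.5298979856674332 -0.06606926207859085
[[-6.72336430e-04  3.21032845e-01  9.47067822e-01]
 [-1.32624329e-03  9.47066917e-01 -3.21033480e-01]
 [-9.99998895e-01 -1.47188485e-03 -2.10979933e-04]]
pos [0.2165 0.6389 0.2304] ty 71.27 j6 -0.15 tilt [-7.0e-04 -1.3e-03 -1.0e+00] op 1.002 F [ 0.1 -0.6 -0.6] t 0.2
row [ 0.269 -1.136  1.08 ] turn -0.0207 dz_world -0.0804
```

Call:
step_arm:
  series:
    - [0.1,-0.85,0.81,-0.02,1]
    - [0.1,-0.85,0.81,-0.02,1]
    - [0.1,-0.85,0.81,-0.02,1]
    - [0.1,-0.85,0.81,-0.02,1]
    - [0.1,-0.85,0.81,-0.02,1]
    - [0.1,-0.85,0.81,-0.02,1]
    - [0.1,-0.85,0.81,-0.02,1]
    - [0.1,-0.85,0.81,-0.02,1]

```text
clock: 1.0
position: [0.3661, 0.3152, 0.2]
tool_rot: [-1.647, 1.567, -1.917]
ft_force: [-0.4, 0.7, -1.3]
opening: 0.998
```

Run:
```python
from h import *
plan((.4139,.212,.10),75)
```

```text
pos [0.3661 0.3152 0.2   ] ty 74.53 j6 -0.798 tilt [-0.0012 -0.0032 -1.    ] op 0.998 F [-0.4  0.7 -1.3] t 1.0
row [ 0.334 -0.288  0.245] turn -0.0026 dz_world -0.1
```

Call:
step_arm:
  series:
    - [0.334,-0.288,0.245,-0.003,1]
    - [0.334,-0.288,0.245,-0.003,1]
    - [0.334,-0.288,0.245,-0.003,1]
    - [0.334,-0.288,0.245,-0.003,1]
    - [0.334,-0.288,0.245,-0.003,1]
    - [0.334,-0.288,0.245,-0.003,1]

```text
clock: 1.6
position: [0.4144, 0.2131, 0.1011]
tool_rot: [-1.068, 1.568, -1.328]
ft_force: [0.0, 0.5, 0.5]
opening: 0.998
```

Run:
```python
from h import *
plan((.4139,.212,.006),74.7)
t=shot('top',2);s=shot('side',2)
crop(t,150,210,130,120,6,'pics/d1.png'); crop(s,190,110,140,130,5,'pics/d2.png')
```

```text
pos [0.4144 0.2131 0.1011] ty 75.11 j6 -1.051 tilt [ 6.0e-04 -2.3e-03 -1.0e+00] op 0.998 F [0.  0.5 0.5] t 1.6
row [ 0.317 -0.003 -0.001] turn 0.0023 dz_world -0.0951
```

View pics/d1.png

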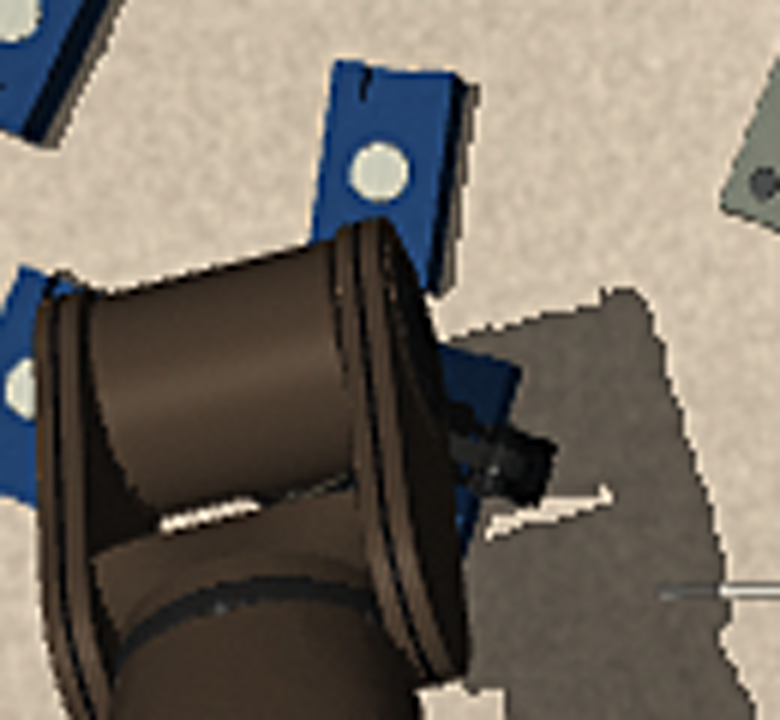

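View pics/d2.png

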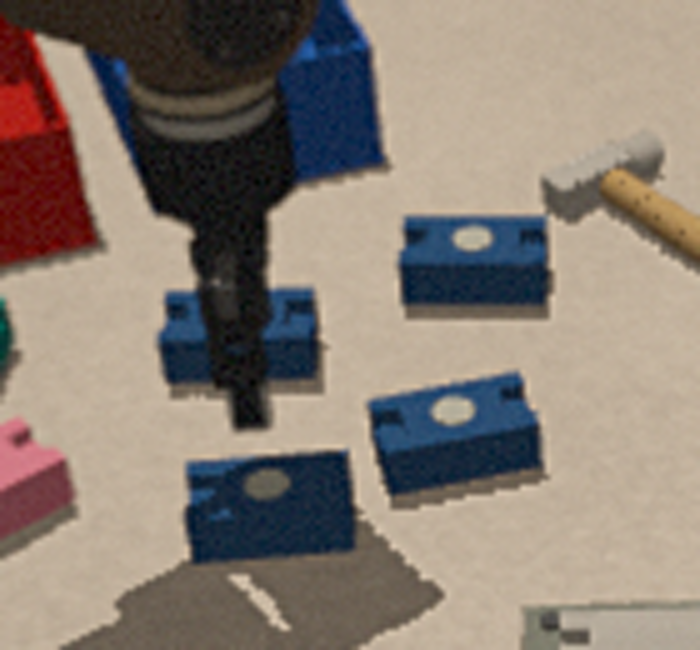

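Call:
step_arm:
  series:
    - [0.16,-0.003,-0.001,0.002,1]
    - [0.317,-0.003,-0.001,0.002,1]
    - [0.317,-0.003,-0.001,0.002,1]
    - [0.317,-0.003,-0.001,0.002,-1]
    - [0.317,-0.003,-0.001,0.002,-1]
    - [0.317,-0.003,-0.001,0.002,-1]
    - [0.317,-0.003,-0.001,0.002,-1]
    - [0.317,-0.003,-0.001,0.002,-1]

```text
clock: 2.5
position: [0.4169, 0.2133, 0.0101]
tool_rot: [0.206, 1.563, -0.058]
ft_force: [-1.3, -0.5, 6.5]
opening: 0.577
```

Run:
```python
from h import *
plan((.4139,.212,.12),70)
```

```text
pos [0.4169 0.2133 0.0101] ty 74.85 j6 -1.047 tilt [ 8.1e-03 -5.0e-04 -1.0e+00] op 0.577 F [-1.3 -0.5  6.5] t 2.5
row [-0.366 -0.006 -0.006] turn 0.0269 dz_world 0.1099
```

Call:
step_arm:
  series:
    - [-0.15,0,0,0,-1]
    - [-0.3,0,0,0,-1]
    - [-0.4,0,0,0.02,-1]
    - [-0.4,0,0,0.027,-1]
    - [-0.4,0,0,0.027,-1]

```text
clock: 3.0
position: [0.4156, 0.2133, 0.1304]
tool_rot: [0.35, 1.561, 0.001]
ft_force: [-0.0, 1.3, -4.8]
opening: 0.578
```

Run:
```python
from h import *
plan((.5641,.0279,.12),70)
s=shot('side',3)
crop(s,190,110,140,130,5,'pics/d3.png')
```

```text
pos [0.4156 0.2133 0.1304] ty 70.01 j6 -0.963 tilt [ 0.0096  0.     -1.    ] op 0.578 F [-0.   1.3 -4.8] t 3.0
row [ 0.039 -0.412  0.676] turn 0.0001 dz_world -0.0104
```

View pics/d3.png

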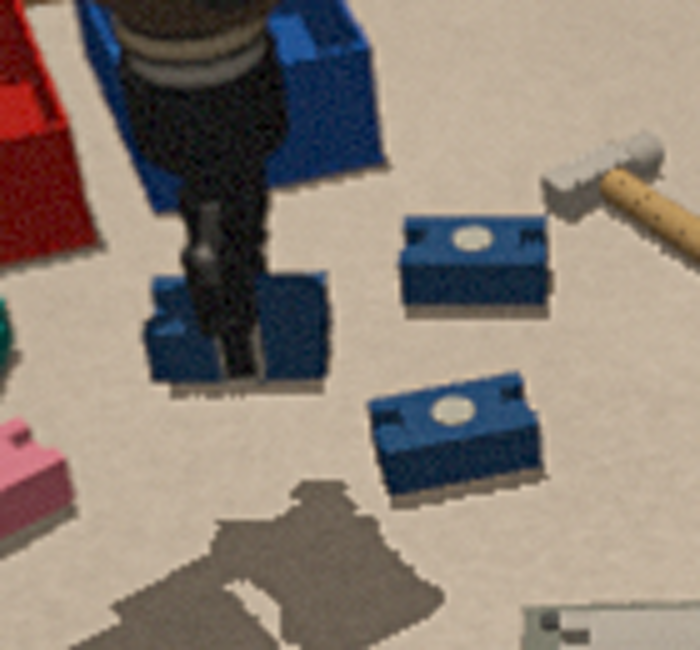

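Call:
step_arm:
  series:
    - [0.06,-0.21,0.335,0,-1]
    - [0.1,-0.416,0.68,0,-1]
    - [0.12,-0.416,0.68,0,-1]
    - [0.12,-0.416,0.68,0,-1]
    - [0.12,-0.416,0.68,0,-1]
    - [0.14,-0.416,0.68,0,-1]
    - [0.14,-0.416,0.68,0,-1]
    - [0.14,-0.416,0.68,0,-1]

```text
clock: 3.85
position: [0.5615, 0.0268, 0.0852]
tool_rot: [0.393, 1.57, 0.045]
ft_force: [-0.5, -0.1, -3.9]
opening: 0.573
```

Run:
```python
from h import *
plan((.5665,.0270,.032),70)
s=shot('side',4)
crop(s,260,190,120,110,6,'pics/d4.png')
t=shot('top',4); crop(t,240,170,130,120,6,'pics/d4t.png')
```

```text
pos [0.5615 0.0268 0.0852] ty 70.07 j6 -1.356 tilt [ 4.e-04  0.e+00 -1.e+00] op 0.573 F [-0.5 -0.1 -3.9] t 3.85
row [0.177 0.006 0.015] turn 0.0004 dz_world -0.0532
```

View pics/d4.png

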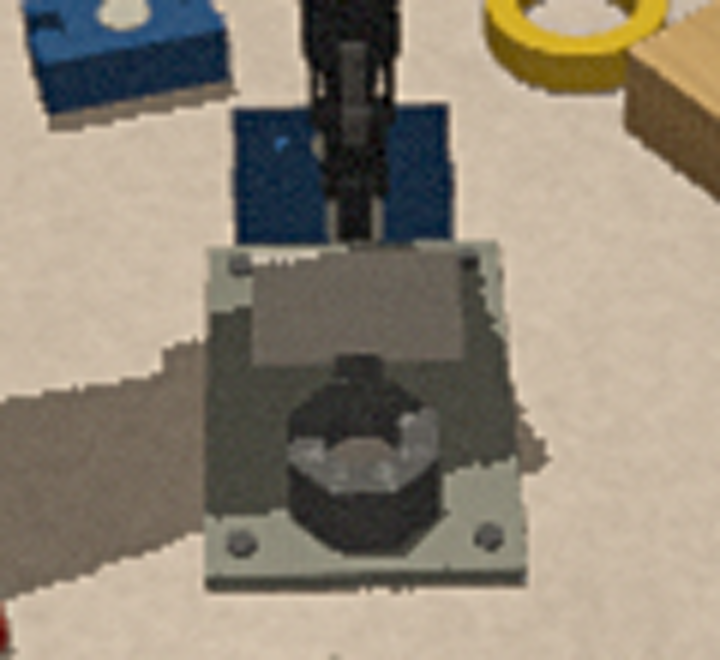

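View pics/d4t.png

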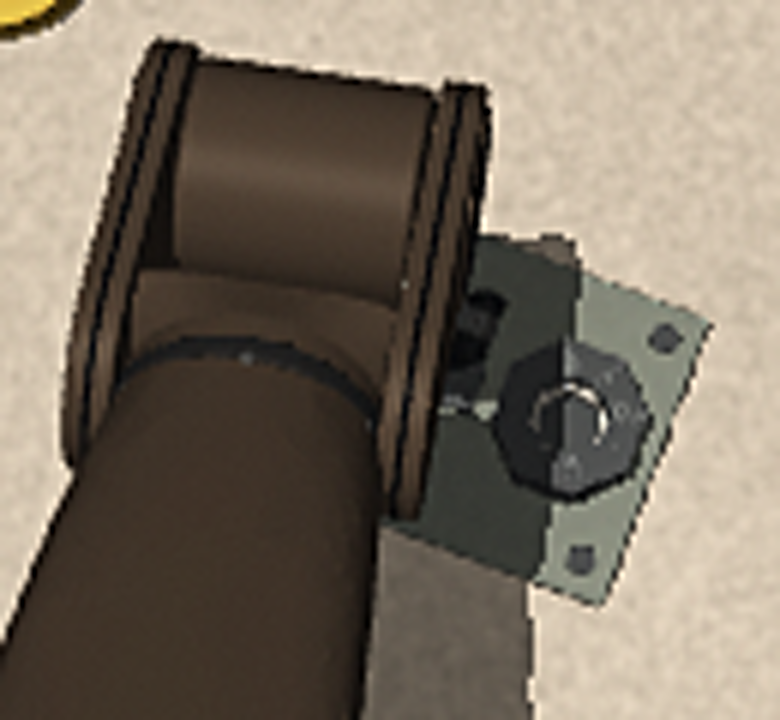

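```bash
cat >> h.py <<'E'
def box(c,yaw,L=.09,W=.05,z0=0,z1=.032):
    a=np.radians(yaw); R=np.array([[np.cos(a),-np.sin(a)],[np.sin(a),np.cos(a)]])
    P=[]
    for z in(z0,z1):
        for sx,sy in((-1,-1),(1,-1),(1,1),(-1,1)):
            P.append([*(R@[sx*L/2,sy*W/2]+c[:2]),z])
    return np.array(P)
def overlay(d,boxes,x0,y0,w,h,s,name):
    im=cv2.resize(d['image'][y0:y0+h,x0:x0+w,::-1],None,fx=s,fy=s,interpolation=cv2.INTER_CUBIC)
    for b,col in boxes:
        q=((w2p(d,b)-[x0,y0]+.5)*s).astype(int)
        for i,j in((0,1),(1,2),(2,3),(3,0),(4,5),(5,6),(6,7),(7,4),(0,4),(1,5),(2,6),(3,7)): cv2.line(im,tuple(map(int,q[i])),tuple(map(int,q[j])),col,1)
    cv2.imwrite(name,im)
E
python3 - <<'E'
from h import *
s=load('side',4); p=np.array([.5615,.0268,.0852])
a=np.radians(20); c=p[:2]-.0026*np.array([np.cos(a),-np.sin(a)])
pad=box((.5641,.0279),-20,z0=.012,z1=.03)
overlay(s,[(box(c,-20,z0=p[2]-.0021,z1=p[2]+.03),(0,255,255)),(pad,(0,0,255))],260,190,120,110,6,'pics/d5.png')
t=load('top',1); overlay(t,[(pad,(0,0,255)),(box((.4139,.212),-15.3,z0=.008,z1=.04),(0,255,255)),(box((.528,.2335),-5.2,z0=.008,z1=.04),(0,255,255))],190,180,160,130,5,'pics/d6.png')
s=load('side',1); overlay(s,[(pad,(0,0,255)),(box((.4139,.212),-15.3,z0=.008,z1=.04),(0,255,255)),(box((.528,.2335),-5.2,z0=.008,z1=.04),(0,255,255))],220,150,140,130,5,'pics/d7.png')
E
```

```text
(no output)
```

View pics/d5.png

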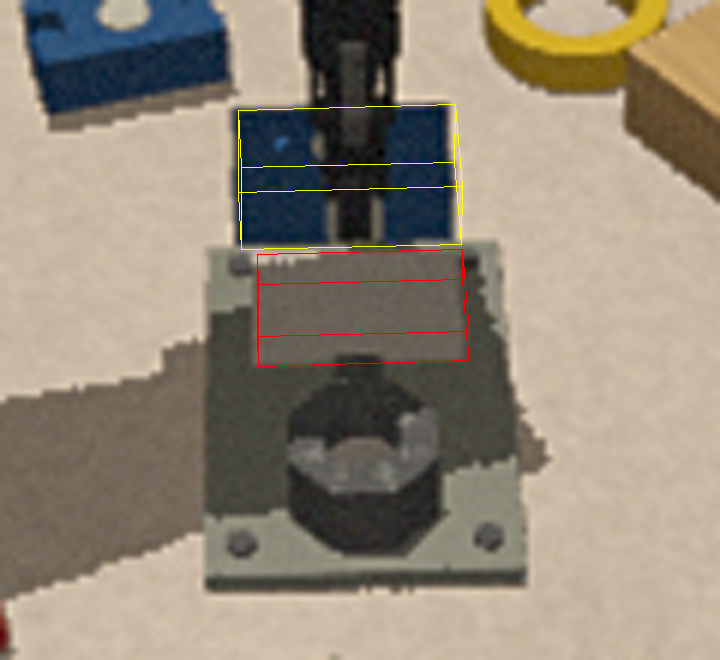

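View pics/d6.png

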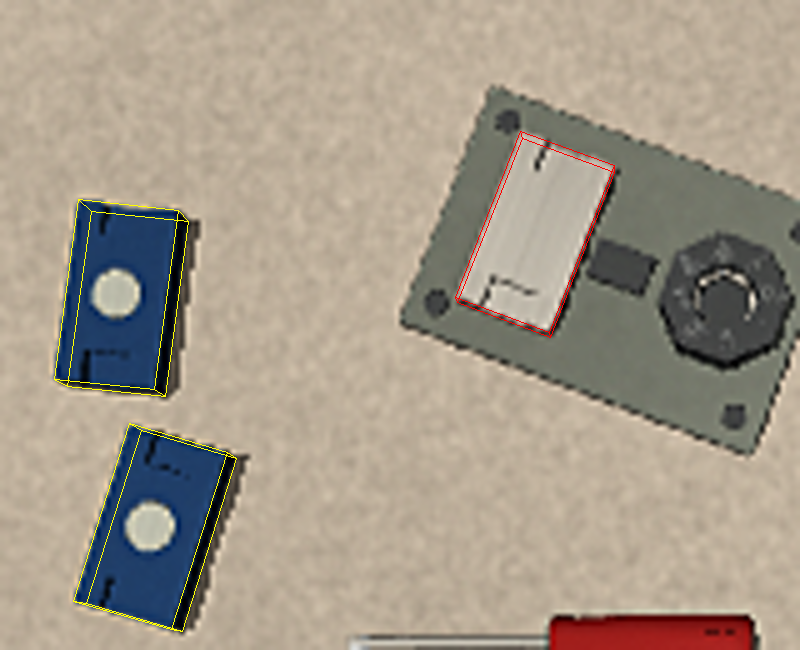

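View pics/d7.png

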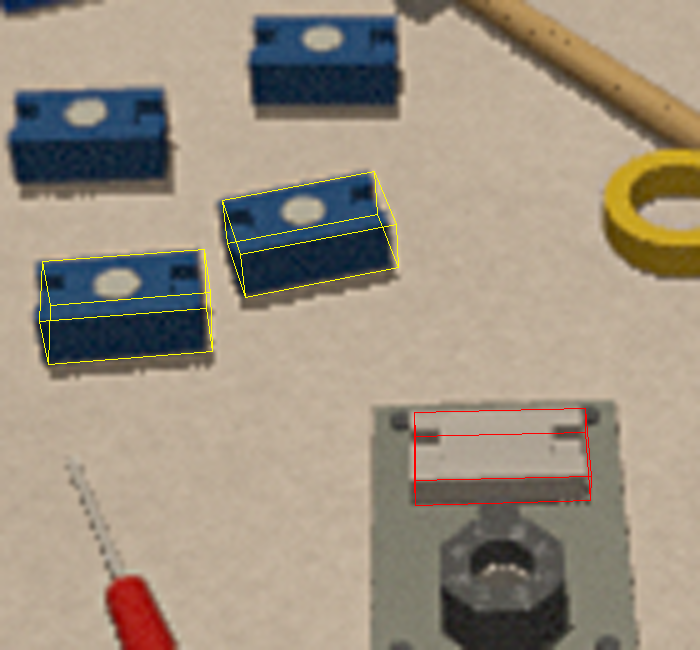

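Call:
step_arm:
  series:
    - [0.08,0.006,0.017,0,-1]
    - [0.14,0.006,0.017,0,-1]
    - [0.165,0.006,0.017,0,-1]
    - [0.18,0.006,0.017,0,-1]
    - [0.18,0.006,0.017,0,-1]

```text
clock: 4.45
position: [0.5676, 0.0272, 0.0326]
tool_rot: [0.008, 1.567, -0.339]
ft_force: [0.3, -2.2, -5.4]
opening: 0.574
```

Run:
```python
from h import *
plan((.567,.0270,.032),70)
s=shot('side',5)
crop(s,260,190,120,110,6,'pics/d8.png')
```

```text
pos [0.5676 0.0272 0.0326] ty 70.16 j6 -1.354 tilt [ 0.0034 -0.0012 -1.    ] op 0.574 F [ 0.3 -2.2 -5.4] t 4.45
row [ 0.002 -0.001 -0.002] turn 0.0009 dz_world -0.0006
```

View pics/d8.png

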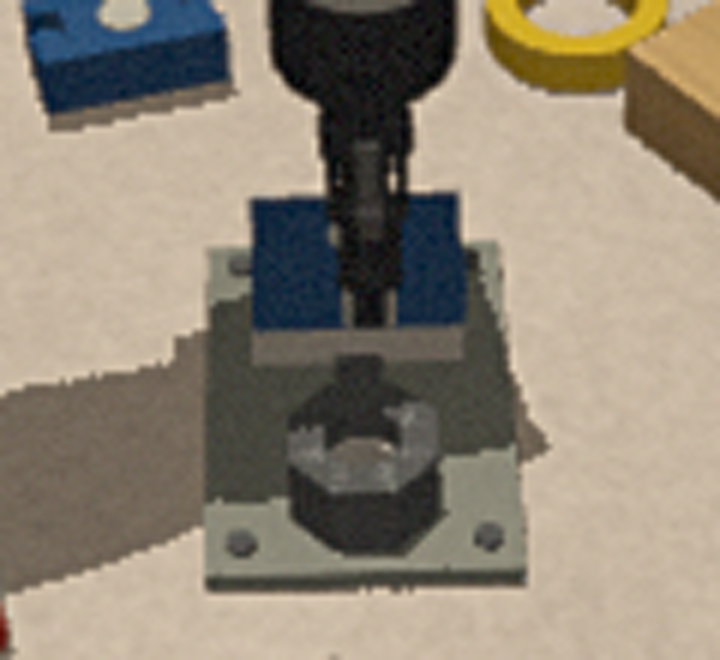

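Call:
step_arm:
  series:
    - [0,0,0,0,1]
    - [0,0,0,0,1]
    - [0,0,0,0,1]
    - [-0.15,0,0,0,1]
    - [-0.3,0,0,0,1]
    - [-0.33,0,0,0,1]

```text
clock: 5.1
position: [0.5716, 0.0271, 0.139]
tool_rot: [0.218, 1.555, -0.128]
ft_force: [0.7, -0.3, 0.5]
opening: 1.001
```

Run:
```python
from h import *
plan((.528,.2335,.09),84.8)
s=shot('side',6)
crop(s,260,190,120,110,6,'pics/d9.png')
```

```text
pos [0.5716 0.0271 0.139 ] ty 70.16 j6 -1.354 tilt [ 0.0159 -0.002  -0.9999] op 1.001 F [ 0.7 -0.3  0.5] t 5.1
row [ 0.159  0.597 -0.373] turn -0.0813 dz_world -0.049
```

View pics/d9.png

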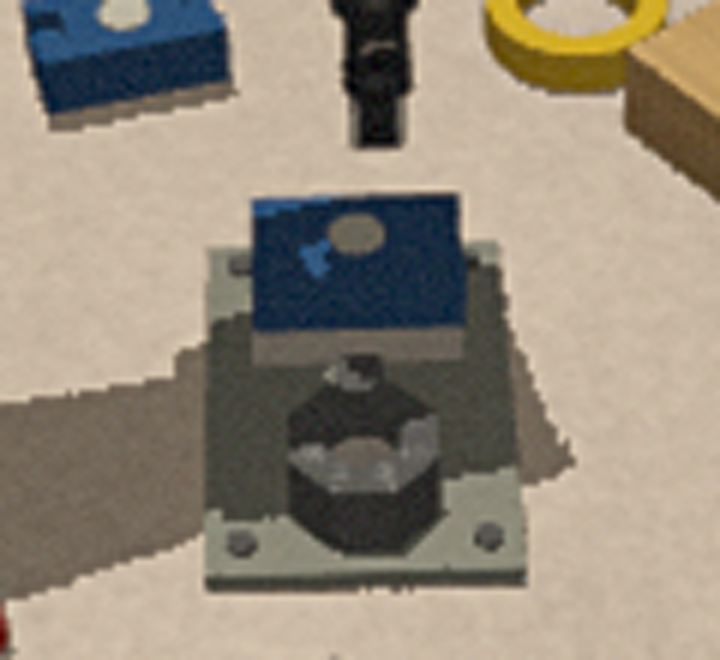

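Run:
```python
from h import *
bot.get_image('side')
plan((.528,.2335,.10),84.8)
t=shot('top',7); print([ (r) for r in __import__('meas').risers(t)])
```

```text
pos [0.5695 0.0272 0.1353] ty 70.15 j6 -1.354 tilt [ 0.0103 -0.0015 -0.9999] op 1.0 F [ 0.4 -0.  -0.6] t 5.2
row [ 0.115  0.599 -0.365] turn -0.0814 dz_world -0.0353
[{'uv': (np.float64(150.72826086956522), np.float64(209.7826086956522)), 'disc': array([0.59775717, 0.39120071]), 'rect': (0.5926224975585938, 0.38905169677734375), 'size': (89.51712036132812, 49.67811584472656), 'yaw': -22.261550903320312}, {'uv': (np.float64(211.63), np.float64(236.25)), 'disc': array([0.53324648, 0.236577  ]), 'rect': (0.5275602416992188, 0.2335144805908203), 'size': (90.28375244140625, 49.54671096801758), 'yaw': -5.181373596191406}, {'uv': (np.float64(153.5744680851064), np.float64(273.93617021276594)), 'disc': array([0.43799433, 0.37498706]), 'rect': (0.4374740295410156, 0.37046490478515626), 'size': (88.83499908447266, 49.735076904296875), 'yaw': -19.60784149169922}]
```

Call:
step_arm:
  series:
    - [0.0,0.3,-0.18,-0.04,1]
    - [0.05,0.6,-0.365,-0.081,1]
    - [0.115,0.6,-0.365,-0.081,1]
    - [0.115,0.6,-0.365,-0.081,1]
    - [0.115,0.6,-0.365,-0.081,1]
    - [0.115,0.6,-0.365,-0.081,1]
    - [0.115,0.6,-0.365,-0.081,1]
    - [0.115,0.6,-0.365,-0.081,1]

```text
clock: 6.05
position: [0.5269, 0.2324, 0.0978]
tool_rot: [-0.117, 1.565, -0.211]
ft_force: [0.0, -0.1, -0.2]
opening: 1.0
```

Run:
```python
from h import *
s=shot('side',8)
plan((.528,.2335,.008),84.8)
```

```text
pos [0.527  0.2323 0.0981] ty 84.6 j6 -1.235 tilt [ 0.0062 -0.001  -1.    ] op 1.0 F [ 0.2  0.6 -0.4] t 6.1
row [0.3   0.004 0.001] turn -0.0011 dz_world -0.0901
```

Call:
step_arm:
  series:
    - [0.15,0.004,0.001,-0.001,1]
    - [0.3,0.004,0.001,-0.001,1]
    - [0.3,0.004,0.001,-0.001,1]
    - [0.3,0.004,0.001,-0.001,1]
    - [0.3,0.004,0.001,-0.001,-1]
    - [0.3,0.004,0.001,-0.001,-1]
    - [0.3,0.004,0.001,-0.001,-1]
    - [0.3,0.004,0.001,-0.001,-1]

```text
clock: 6.9
position: [0.5302, 0.2337, 0.0112]
tool_rot: [0.057, 1.56, -0.034]
ft_force: [-0.9, -2.0, 5.7]
opening: 0.572
```

Run:
```python
from h import *
s=shot('side',9)
plan((.528,.2335,.15),70.1)
```

```text
pos [0.5302 0.2338 0.0112] ty 84.81 j6 -1.236 tilt [ 1.120e-02 -4.000e-04 -9.999e-01] op 0.576 F [-0.8 -1.6  6.3] t 6.95
row [-0.463 -0.001 -0.002] turn 0.0817 dz_world 0.1388
```

Call:
step_arm:
  series:
    - [-0.15,0,0,0,-1]
    - [-0.3,0,0,0,-1]
    - [-0.45,0,0,0.04,-1]
    - [-0.46,0,0,0.081,-1]
    - [-0.46,0,0,0.081,-1]
    - [-0.46,0,0,0.081,-1]

```text
clock: 7.55
position: [0.5271, 0.2335, 0.1476]
tool_rot: [0.191, 1.563, -0.152]
ft_force: [-0.4, -0.1, -6.3]
opening: 0.573
```

Run:
```python
from h import *
s=shot('side',10)
plan((.5676,.0271,.13),70.1)
```

```text
pos [0.5268 0.2334 0.1469] ty 70.36 j6 -0.984 tilt [ 0.0068 -0.0015 -1.    ] op 0.573 F [-0.  -0.1 -4.6] t 7.6
row [ 0.058 -0.602  0.359] turn 0.0015 dz_world -0.0169
```

Call:
step_arm:
  series:
    - [0.05,-0.3,0.18,0.001,-1]
    - [0.058,-0.602,0.359,0.001,-1]
    - [0.058,-0.602,0.359,0.001,-1]
    - [0.058,-0.602,0.359,0.001,-1]
    - [0.058,-0.602,0.359,0.001,-1]
    - [0.058,-0.602,0.359,0.001,-1]
    - [0.058,-0.602,0.359,0.001,-1]
    - [0.058,-0.602,0.359,0.001,-1]

```text
clock: 8.4
position: [0.5669, 0.0285, 0.1292]
tool_rot: [0.18, 1.566, -0.164]
ft_force: [0.0, 0.1, -4.4]
opening: 0.577
```

Run:
```python
from h import *
s=shot('side',11)
plan((.5676,.0271,.0657),70.1)
crop(s,260,170,120,110,6,'pics/e1.png')
```

```text
pos [0.5671 0.0286 0.1295] ty 70.32 j6 -1.355 tilt [ 0.0056 -0.001  -1.    ] op 0.578 F [-0.2 -0.6 -5.2] t 8.45
row [ 0.213 -0.004  0.002] turn 0.0012 dz_world -0.0638
```

View pics/e1.png

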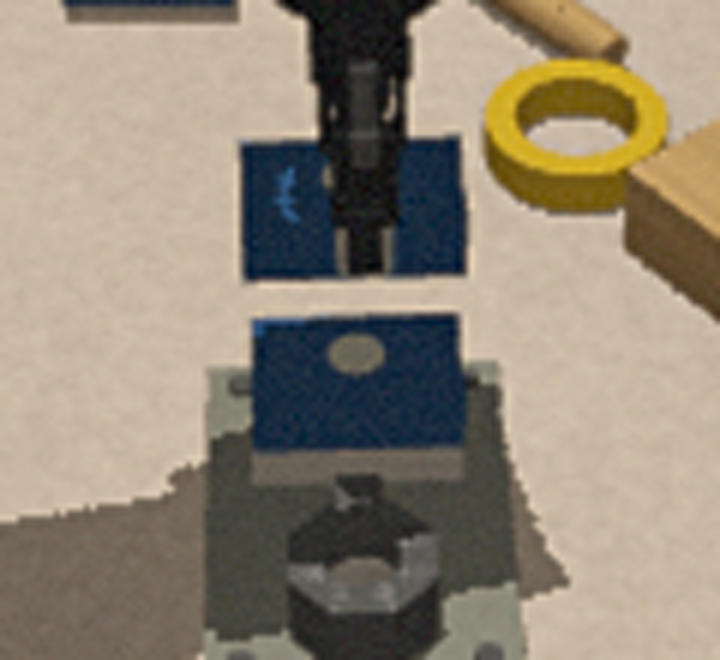

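Call:
step_arm:
  series:
    - [0.08,-0.004,0.003,0.001,-1]
    - [0.15,-0.004,0.003,0.001,-1]
    - [0.19,-0.004,0.003,0.001,-1]
    - [0.213,-0.004,0.003,0.001,-1]
    - [0.215,-0.004,0.003,0.001,-1]
    - [0.215,-0.004,0.003,0.001,-1]

```text
clock: 9.05
position: [0.5686, 0.0274, 0.0657]
tool_rot: [0.176, 1.563, -0.17]
ft_force: [-0.4, 0.7, -5.2]
opening: 0.577
```

Run:
```python
from h import *
s=shot('side',12)
plan((.5676,.0271,.0657),70.1)
crop(s,260,170,120,110,6,'pics/e2.png')
```

```text
pos [0.5685 0.0273 0.0657] ty 70.17 j6 -1.355 tilt [ 0.0073 -0.0012 -1.    ] op 0.572 F [-0.8 -0.2 -5.5] t 9.1
row [-0.    -0.002 -0.003] turn 0.0004 dz_world 0.0
```

View pics/e2.png

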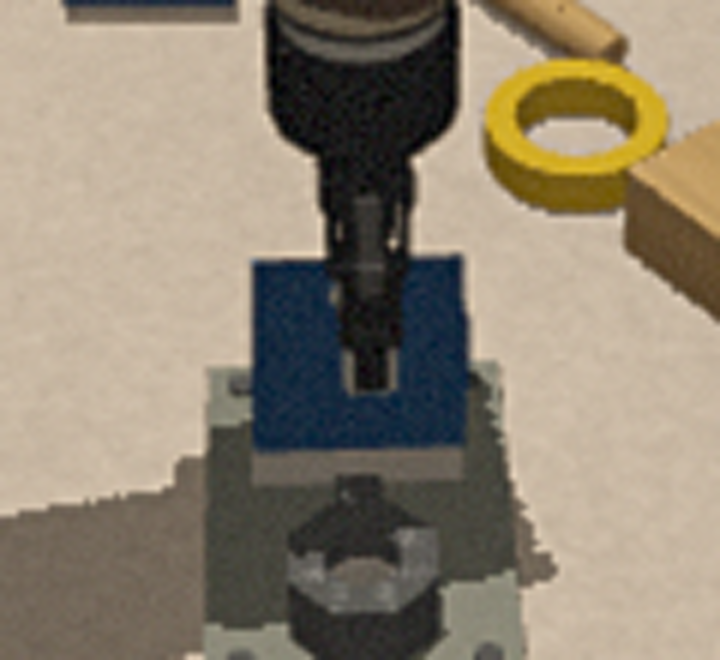

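Call:
step_arm:
  series:
    - [0,0,0,0,1]
    - [0,0,0,0,1]
    - [0,0,0,0,1]
    - [-0.1,0,0,0,1]
    - [-0.25,0,0,0,1]
    - [-0.3,0,0,0,1]
    - [-0.3,0,0,0,1]
    - [-0.3,0,0,0,1]

```text
clock: 9.9
position: [0.5674, 0.0274, 0.1549]
tool_rot: [0.176, 1.564, -0.17]
ft_force: [0.0, -0.1, -1.4]
opening: 1.006
```

Run:
```python
from h import *
s=shot('side',13)
plan((.4375,.3705,.10),70.4)
crop(s,260,170,120,110,6,'pics/e3.png')
```

```text
pos [0.5667 0.0276 0.1538] ty 70.16 j6 -1.354 tilt [ 4.3e-03 -9.0e-04 -1.0e+00] op 0.998 F [-0.4  0.1 -0.5] t 9.95
row [ 0.176  0.929 -0.794] turn -0.0013 dz_world -0.0538
```

View pics/e3.png

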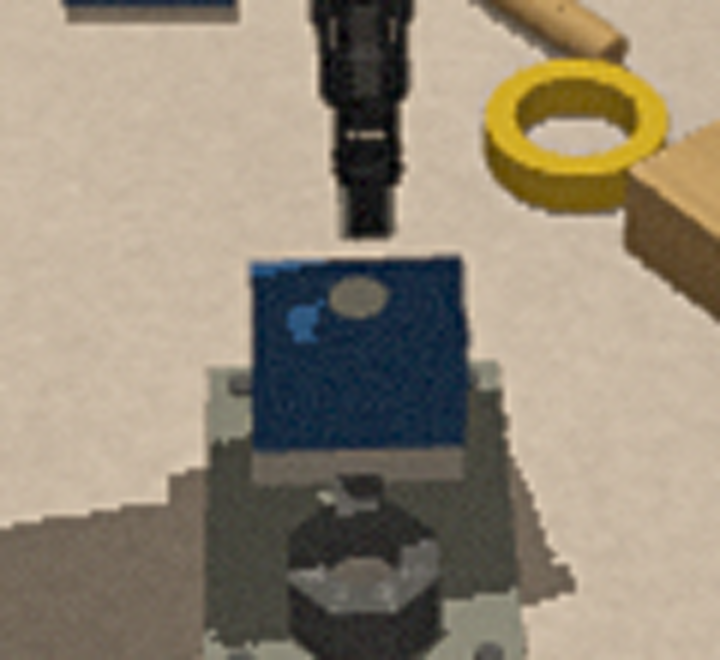

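Call:
step_arm:
  series:
    - [0.0,0.12,-0.1,-0.001,1]
    - [0.0,0.25,-0.21,-0.001,1]
    - [0.05,0.5,-0.43,-0.001,1]
    - [0.05,0.7,-0.6,-0.001,1]
    - [0.1,0.929,-0.794,-0.001,1]
    - [0.1,0.929,-0.794,-0.001,1]
    - [0.1,0.929,-0.794,-0.001,1]
    - [0.1,0.929,-0.794,-0.001,1]

```text
clock: 10.75
position: [0.4337, 0.3727, 0.1195]
tool_rot: [-1.535, 1.568, -1.875]
ft_force: [0.4, 0.2, 0.4]
opening: 1.001
```

Call:
step_arm:
  series:
    - [0.05,0,0,0,1]
    - [0.05,0,0,0,1]

```text
clock: 10.95
position: [0.4303, 0.371, 0.0992]
tool_rot: [-2.072, 1.558, -2.41]
ft_force: [0.4, -0.4, -0.5]
opening: 0.998
```

Run:
```python
from h import *
s=shot('side',14)
plan((.4375,.3705,.008),70.4)
```

```text
pos [0.4316 0.3708 0.1006] ty 70.54 j6 -0.697 tilt [-0.0071 -0.0071 -0.9999] op 1.003 F [ 0.4 -0.3  0.4] t 11.0
row [0.309 0.008 0.02 ] turn 0.0008 dz_world -0.0926
```

Call:
step_arm:
  series:
    - [0.1,0.008,0.02,0,1]
    - [0.2,0.008,0.02,0,1]
    - [0.305,0.008,0.02,0,1]
    - [0.305,0.008,0.02,0,1]
    - [0.305,0.008,0.02,0,-1]
    - [0.305,0.008,0.02,0,-1]
    - [0.305,0.008,0.02,0,-1]
    - [0.305,0.008,0.02,0,-1]

```text
clock: 11.8
position: [0.4393, 0.3711, 0.0116]
tool_rot: [-1.735, 1.565, -2.075]
ft_force: [0.5, -1.8, 5.2]
opening: 0.572
```

Run:
```python
from h import *
s=shot('side',15)
plan((.4375,.3705,.18),70.1)
```

```text
pos [0.4393 0.3711 0.0116] ty 70.54 j6 -0.702 tilt [-0.0029 -0.0053 -1.    ] op 0.574 F [ 0.4 -2.1  6.2] t 11.85
row [-0.561 -0.007 -0.006] turn 0.0024 dz_world 0.1684
```

Call:
step_arm:
  series:
    - [-0.15,0,0,0,-1]
    - [-0.3,0,0,0,-1]
    - [-0.45,0,0,0,-1]
    - [-0.56,-0.004,-0.002,0.002,-1]
    - [-0.56,-0.004,-0.002,0.002,-1]
    - [-0.56,-0.004,-0.002,0.002,-1]
    - [-0.56,-0.004,-0.002,0.002,-1]

```text
clock: 12.55
position: [0.4369, 0.3701, 0.1762]
tool_rot: [-2.006, 1.559, -2.352]
ft_force: [0.1, -0.4, -4.9]
opening: 0.57
```

Run:
```python
from h import *
s=shot('side',16)
plan((.5670,.0274,.17),70.1)
```

```text
pos [0.4369 0.3701 0.176 ] ty 70.18 j6 -0.697 tilt [-0.0085 -0.0085 -0.9999] op 0.574 F [ 0.2 -0.3 -4.6] t 12.6
row [ 0.026 -0.927  0.795] turn 0.0005 dz_world -0.006
```

Call:
step_arm:
  series:
    - [0.0,-0.12,0.1,0,-1]
    - [0.01,-0.25,0.21,0,-1]
    - [0.02,-0.5,0.43,0,-1]
    - [0.026,-0.7,0.6,0,-1]
    - [0.026,-0.927,0.795,0,-1]
    - [0.026,-0.927,0.795,0,-1]
    - [0.026,-0.927,0.795,0,-1]
    - [0.026,-0.927,0.795,0,-1]

```text
clock: 13.4
position: [0.567, 0.0234, 0.1674]
tool_rot: [-2.122, 1.556, -2.472]
ft_force: [0.0, 1.4, -3.3]
opening: 0.574
```

Run:
```python
from h import *
for i in range(3): s=shot('side',17)
plan((.5670,.0274,.13),70.1)
crop(s,260,140,120,110,6,'pics/e4.png')
```

```text
pos [0.566  0.0263 0.1674] ty 70.02 j6 -1.346 tilt [-0.0131 -0.0075 -0.9999] op 0.573 F [-0.3 -0.3 -3.8] t 13.55
row [0.124 0.006 0.003] turn -0.0005 dz_world -0.0374
```

View pics/e4.png

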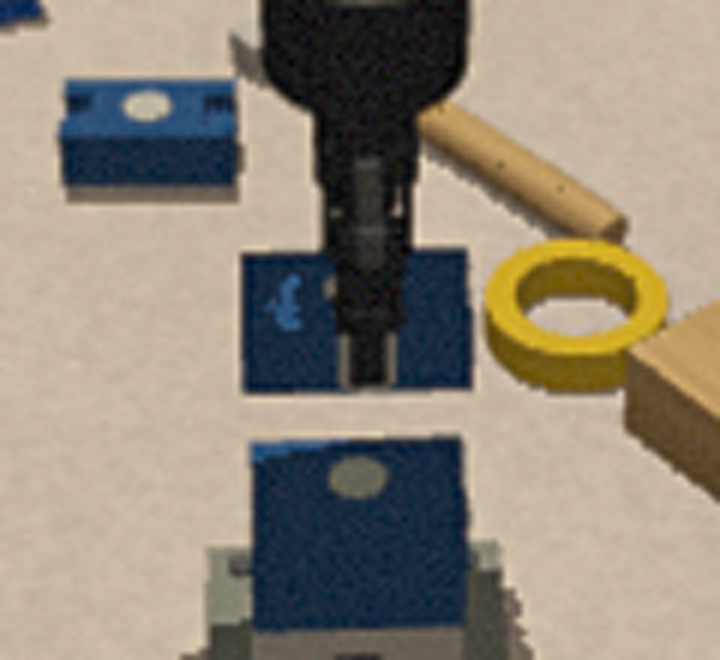

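Call:
step_arm:
  series:
    - [0.08,0.004,0.003,0,-1]
    - [0.15,0.004,0.003,0,-1]
    - [0.19,0.004,0.003,0,-1]
    - [0.22,0.004,0.003,0,-1]
    - [0.232,0.004,0.003,0,-1]
    - [0.232,0.004,0.003,0,-1]
    - [0.232,0.004,0.003,0,-1]

```text
clock: 14.25
position: [0.567, 0.0266, 0.0984]
tool_rot: [-2.187, 1.557, -2.535]
ft_force: [0.6, 0.5, -3.7]
opening: 0.579
```

Run:
```python
from h import *
s=shot('side',18)
plan((.5670,.0274,.098),70.1)
crop(s,260,140,120,110,6,'pics/e5.png')
```

```text
pos [0.5669 0.0266 0.0983] ty 70.02 j6 -1.344 tilt [-0.0117 -0.0078 -0.9999] op 0.573 F [ 0.1 -0.2 -3.3] t 14.3
row [ 0.001  0.003 -0.   ] turn -0.0004 dz_world -0.0003
```

View pics/e5.png

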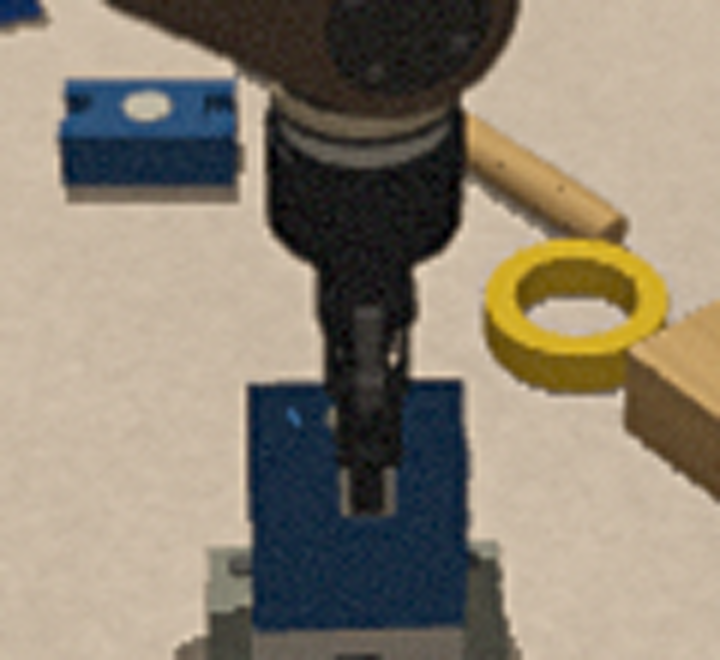

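Call:
step_arm:
  series:
    - [0,0,0,0,1]
    - [0,0,0,0,1]
    - [0,0,0,0,1]
    - [-0.1,0,0,0,1]
    - [-0.2,0,0,0,1]
    - [-0.25,0,0,0,1]
    - [-0.25,0,0,0,1]
    - [-0.25,0,0,0,1]

```text
clock: 15.1
position: [0.5674, 0.0272, 0.1727]
tool_rot: [-2.226, 1.556, -2.574]
ft_force: [-0.8, -0.1, -0.7]
opening: 0.999
```

Run:
```python
from h import *
s=shot('side',19)
plan((.5927,.389,.12),67.7)
crop(s,260,140,120,110,6,'pics/e6.png')
```

```text
pos [0.5668 0.0272 0.1717] ty 70.02 j6 -1.344 tilt [-0.0141 -0.0075 -0.9999] op 0.998 F [-0.3  0.9 -0.7] t 15.15
row [ 0.162  1.165 -0.329] turn 0.0129 dz_world -0.0517
```

View pics/e6.png

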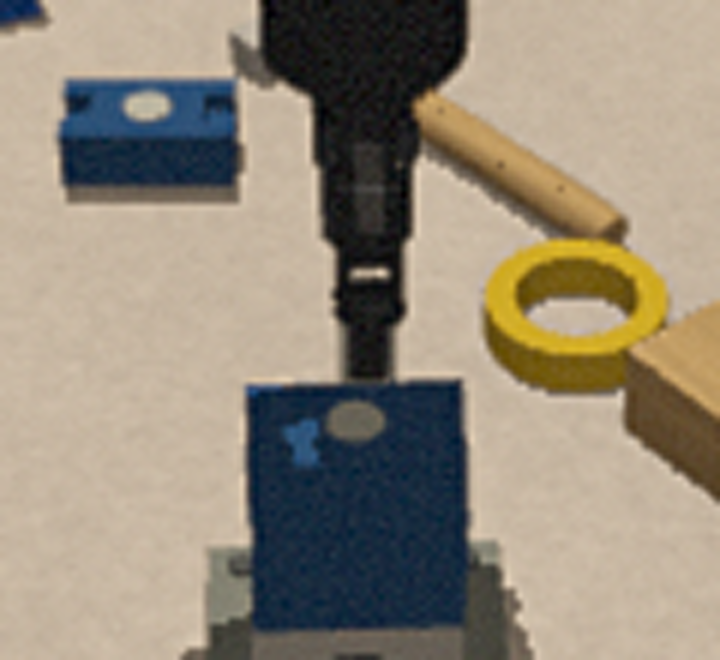

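Call:
step_arm:
  series:
    - [0.0,0.12,-0.03,0.013,1]
    - [0.0,0.28,-0.08,0.013,1]
    - [0.0,0.5,-0.14,0.013,1]
    - [0.0,0.7,-0.2,0.013,1]
    - [0.0,0.85,-0.25,0.013,1]
    - [0.0,0.98,-0.28,0.013,1]
    - [0.0,1.0,-0.28,0.013,1]
    - [0.0,1.0,-0.28,0.013,1]

```text
clock: 15.95
position: [0.5888, 0.3409, 0.1661]
tool_rot: [-2.317, 1.551, -2.702]
ft_force: [-0.9, -0.2, -0.4]
opening: 0.998
```

Run:
```python
from h import *
for i in range(3): s=shot('side',20)
plan((.5927,.389,.10),67.7)
```

```text
pos [0.5895 0.3369 0.167 ] ty 67.67 j6 -0.809 tilt [-0.0172 -0.0092 -0.9998] op 1.0 F [-0.5  0.4  1.2] t 16.1
row [ 0.222  0.168 -0.053] turn -0.0002 dz_world -0.067
```

Call:
step_arm:
  series:
    - [-0.1,0.08,-0.02,0,1]
    - [-0.25,0.168,-0.053,0,1]

```text
clock: 16.3
position: [0.5939, 0.3855, 0.2343]
tool_rot: [-2.263, 1.541, -2.657]
ft_force: [1.0, 0.9, -0.2]
opening: 0.999
```

Run:
```python
from h import *
plan((.5927,.389,.10),67.7)
```

```text
pos [0.5939 0.3855 0.2343] ty 67.45 j6 -0.743 tilt [-0.0261 -0.0137 -0.9996] op 0.999 F [ 1.   0.9 -0.2] t 16.3
row [0.447 0.019 0.   ] turn -0.0014 dz_world -0.1343
```

Run:
```python
from h import *
for i in range(4):
    bot.get_image('side'); plan((.5927,.389,.10),67.7)
```

```text
pos [0.5972 0.3918 0.247 ] ty 67.63 j6 -0.742 tilt [-0.0092 -0.0026 -1.    ] op 1.0 F [-0.2  1.9  6.4] t 16.35
row [ 0.49  -0.012 -0.007] turn -0.0004 dz_world -0.147
pos [0.598  0.3907 0.2467] ty 67.68 j6 -0.744 tilt [-0.006 -0.003 -1.   ] op 1.0 F [ 0.3 -0.5  0.6] t 16.4
row [ 0.489 -0.009 -0.012] turn -0.0001 dz_world -0.1467
pos [0.5972 0.389  0.2436] ty 67.66 j6 -0.745 tilt [-0.0098 -0.0059 -0.9999] op 1.004 F [-0.3 -0.4  0.4] t 16.45
row [ 0.479 -0.001 -0.01 ] turn -0.0002 dz_world -0.1436
pos [0.5961 0.3879 0.2406] ty 67.62 j6 -0.745 tilt [-0.0143 -0.0082 -0.9999] op 1.001 F [ 0.4  0.  -0.9] t 16.5
row [ 0.469  0.005 -0.007] turn -0.0005 dz_world -0.1406
```

Call:
step_arm:
  series:
    - [-0.15,0,0,0,1]

```text
clock: 16.6
position: [0.593, 0.3847, 0.2742]
tool_rot: [-2.268, 1.534, -2.66]
ft_force: [0.1, 1.1, -0.1]
opening: 0.998
```

Run:
```python
from h import *
for i in range(2):
    bot.get_image('side'); plan((.5927,.389,.10),67.7)
```

```text
pos [0.5975 0.3866 0.2895] ty 67.51 j6 -0.745 tilt [-0.0128 -0.0081 -0.9999] op 0.998 F [0.7 0.8 6.4] t 16.65
row [ 0.632  0.009 -0.012] turn -0.0011 dz_world -0.1895
pos [0.5987 0.3873 0.2908] ty 67.51 j6 -0.745 tilt [-0.0071 -0.0053 -1.    ] op 1.002 F [-0.1 -0.   1.9] t 16.7
row [ 0.636  0.002 -0.018] turn -0.0011 dz_world -0.1908
```

Call:
step_arm:
  series:
    - [0.15,0.002,-0.018,-0.001,1]
    - [0.3,0.002,-0.018,-0.001,1]
    - [0.45,0.002,-0.018,-0.001,1]
    - [0.55,0.002,-0.018,-0.001,1]
    - [0.6,0.002,-0.018,-0.001,1]
    - [0.62,0.002,-0.018,-0.001,1]
    - [0.62,0.002,-0.018,-0.001,1]
    - [0.62,0.002,-0.018,-0.001,1]

```text
clock: 17.5
position: [0.5941, 0.3892, 0.1072]
tool_rot: [-1.956, 1.566, -2.346]
ft_force: [0.7, -0.5, 0.3]
opening: 0.998
```

Run:
```python
from h import *
s=shot('side',21); plan((.5927,.389,.008),67.7)
```

```text
pos [0.5941 0.3895 0.1076] ty 67.68 j6 -0.742 tilt [-0.003  -0.0034 -1.    ] op 0.999 F [ 0.1 -0.1  0.8] t 17.55
row [ 0.332 -0.002 -0.003] turn -0.0001 dz_world -0.0996
```

Tilt is nearly nil. Descend and grip.

Call:
step_arm:
  series:
    - [0.1,-0.002,-0.003,0,1]
    - [0.22,-0.002,-0.003,0,1]
    - [0.3,-0.002,-0.003,0,1]
    - [0.33,-0.002,-0.003,0,1]
    - [0.33,-0.002,-0.003,0,-1]
    - [0.33,-0.002,-0.003,0,-1]
    - [0.33,-0.002,-0.003,0,-1]
    - [0.33,-0.002,-0.003,0,-1]

```text
clock: 18.35
position: [0.5947, 0.3897, 0.0117]
tool_rot: [-0.348, 1.569, -0.738]
ft_force: [1.0, -0.5, 3.8]
opening: 0.57
```

Run:
```python
from h import *
s=shot('side',22)
plan((.5927,.389,.20),70.1)
```

```text
pos [0.5947 0.3897 0.0117] ty 67.68 j6 -0.741 tilt [ 0.0015 -0.0014 -1.    ] op 0.569 F [-1.  -1.1  5.8] t 18.4
row [-0.628 -0.005 -0.004] turn -0.0135 dz_world 0.1883
```

Call:
step_arm:
  series:
    - [-0.15,0,0,0,-1]
    - [-0.3,0,0,0,-1]
    - [-0.45,0,0,-0.01,-1]
    - [-0.6,-0.004,-0.002,-0.0135,-1]
    - [-0.65,-0.004,-0.002,-0.0135,-1]
    - [-0.65,-0.004,-0.002,-0.0135,-1]
    - [-0.65,-0.004,-0.002,-0.0135,-1]
    - [-0.65,-0.004,-0.002,-0.0135,-1]

```text
clock: 19.2
position: [0.5914, 0.3881, 0.2014]
tool_rot: [-2.106, 1.563, -2.454]
ft_force: [-0.9, -0.0, -5.3]
opening: 0.573
```

Run:
```python
from h import *
s=shot('side',23)
plan((.5670,.0274,.20),70.1)
```

```text
pos [0.5916 0.3882 0.2017] ty 70.1 j6 -0.785 tilt [-0.0054 -0.0046 -1.    ] op 0.576 F [ 0.2  0.7 -4.8] t 19.25
row [ 0.012 -1.159  0.332] turn -0.0 dz_world -0.0017
```

Call:
step_arm:
  series:
    - [0.0,-0.12,0.034,0,-1]
    - [0.0,-0.26,0.075,0,-1]
    - [0.005,-0.42,0.12,0,-1]
    - [0.005,-0.56,0.16,0,-1]
    - [0.01,-0.7,0.2,0,-1]
    - [0.01,-0.8,0.23,0,-1]
    - [0.01,-0.8,0.23,0,-1]
    - [0.01,-0.8,0.23,0,-1]

```text
clock: 20.05
position: [0.5741, 0.1385, 0.1982]
tool_rot: [-2.335, 1.562, -2.684]
ft_force: [-0.7, -0.6, -3.9]
opening: 0.569
```

Run:
```python
from h import *
s=shot('side',23)
plan((.5670,.0274,.185),70.1)
```

```text
pos [0.5743 0.1393 0.1985] ty 70.07 j6 -1.154 tilt [-0.0077 -0.0041 -1.    ] op 0.577 F [ 0.7  0.4 -4.2] t 20.1
row [ 0.047 -0.359  0.105] turn -0.0002 dz_world -0.0135
```

Call:
step_arm:
  series:
    - [0.02,-0.12,0.04,0,-1]
    - [0.03,-0.25,0.08,0,-1]
    - [0.047,-0.359,0.105,0,-1]
    - [0.047,-0.359,0.105,0,-1]
    - [0.047,-0.359,0.105,0,-1]
    - [0.047,-0.359,0.105,0,-1]
    - [0.047,-0.359,0.105,0,-1]
    - [0.047,-0.359,0.105,0,-1]

```text
clock: 20.9
position: [0.5672, 0.0284, 0.1851]
tool_rot: [-2.309, 1.562, -2.655]
ft_force: [0.0, 0.1, -3.4]
opening: 0.572
```

Run:
```python
from h import *
s=shot('side',24)
plan((.5670,.0274,.13),70.1)
crop(s,260,120,120,110,6,'pics/e7.png')
```

```text
pos [0.5671 0.0282 0.185 ] ty 70.15 j6 -1.349 tilt [-0.0075 -0.004  -1.    ] op 0.579 F [-0.3 -0.8 -5.1] t 20.95
row [ 0.183 -0.001  0.001] turn 0.0003 dz_world -0.055
```

View pics/e7.png

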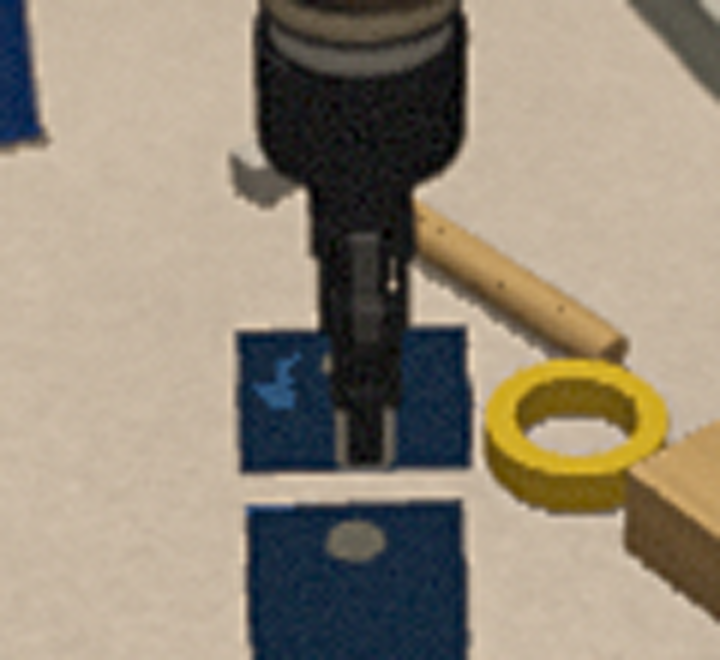

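Call:
step_arm:
  series:
    - [0.06,-0.001,0.003,0,-1]
    - [0.11,-0.001,0.003,0,-1]
    - [0.15,-0.001,0.003,0,-1]
    - [0.175,-0.001,0.003,0,-1]
    - [0.186,-0.001,0.003,0,-1]
    - [0.186,-0.001,0.003,0,-1]
    - [0.186,-0.001,0.003,0,-1]

```text
clock: 21.65
position: [0.5682, 0.0273, 0.13]
tool_rot: [-2.161, 1.564, -2.507]
ft_force: [-0.4, -0.2, -3.2]
opening: 0.572
```

Run:
```python
from h import *
s=shot('side',25)
plan((.5670,.0274,.13),70.1)
crop(s,260,120,120,110,6,'pics/e8.png')
```

```text
pos [0.5681 0.0274 0.13  ] ty 70.15 j6 -1.35 tilt [-0.0056 -0.0041 -1.    ] op 0.57 F [-0.2  0.  -2.5] t 21.7
row [-0.    -0.001 -0.004] turn 0.0003 dz_world 0.0
```

View pics/e8.png

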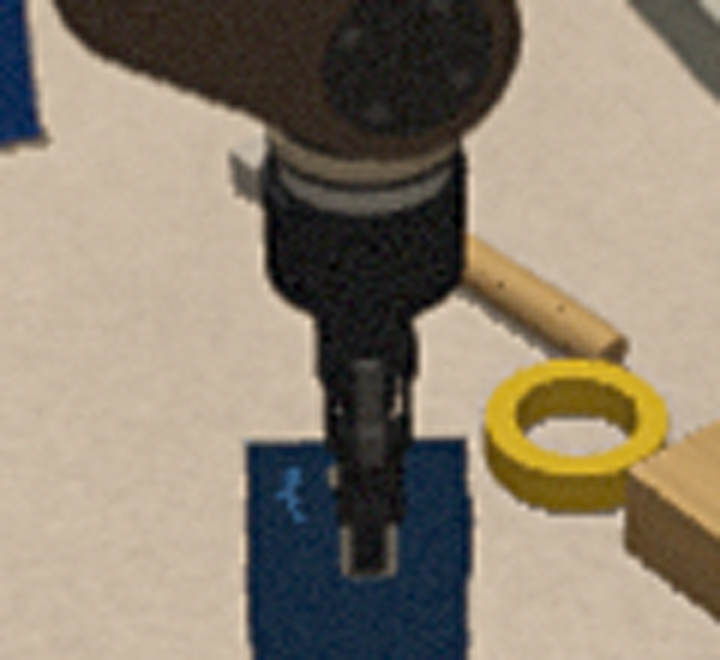

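Seated. Release, rise and look at the full stack.

Call:
step_arm:
  series:
    - [0,0,0,0,1]
    - [0,0,0,0,1]
    - [0,0,0,0,1]
    - [-0.1,0,0,0,1]
    - [-0.22,0,0,0,1]
    - [-0.3,0,0,0,1]
    - [-0.33,0,0,0,1]
    - [-0.33,0,0,0,1]

```text
clock: 22.5
position: [0.5696, 0.0276, 0.2307]
tool_rot: [-1.631, 1.566, -1.978]
ft_force: [-0.2, 0.2, -0.7]
opening: 1.003
```

Run:
```python
from h import *
s=shot('side',26)
plan((.5670,.0274,.23),70.1)
overlay(s,[(box((.5641,.0279),-20,z0=.03,z1=.158),(0,255,255))],260,110,130,170,4,'pics/e9.png')
crop(s,260,110,130,170,4,'pics/e10.png')
```

```text
pos [0.5686 0.0277 0.2287] ty 70.15 j6 -1.35 tilt [-0.0053 -0.0042 -1.    ] op 0.997 F [-0.   0.1 -0.6] t 22.55
row [-0.004 -0.003 -0.005] turn 0.0003 dz_world 0.0013
```

View pics/e9.png

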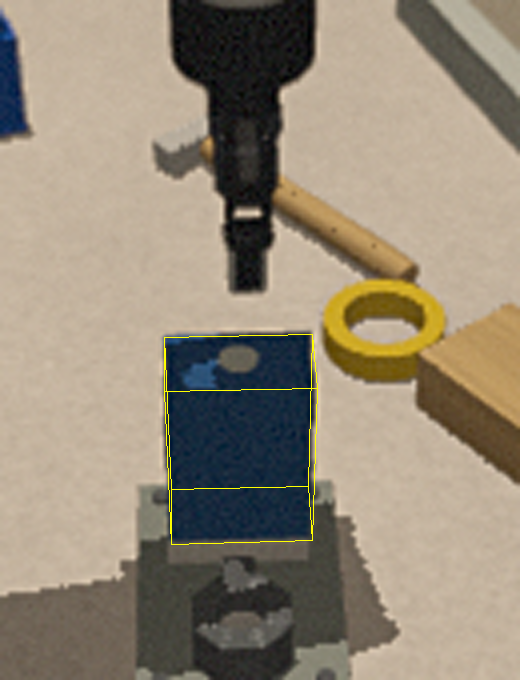

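View pics/e10.png

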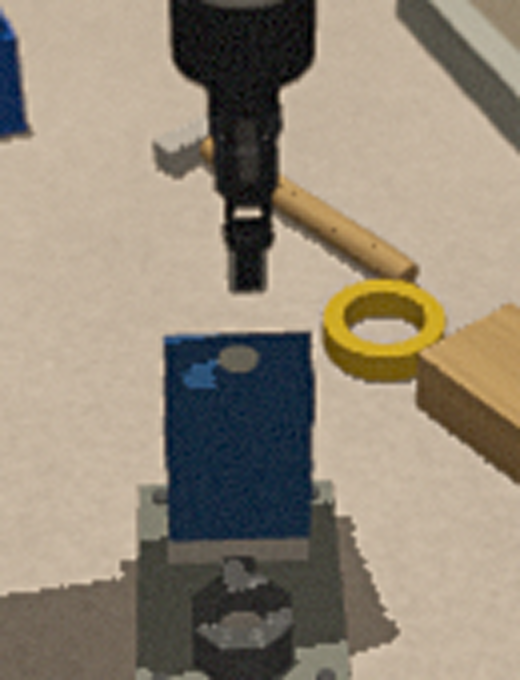

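```bash
cat >> h.py <<'E'
def plan2(p,yaw):
    s=bot.state(); R=rot(s); d=R.T@(np.array(p)-s['position']); a=(yaw-ty(s)+180)%360-180
    print('pos',np.round(s['position'],4),'ty',round(ty(s),2),'j',np.round(s['joints'][[0,3,5]],3),'tilt',np.round(R[:,0],4),'op',round(s['opening'],3),'F',np.round(s['ft_force'],1),'M',np.round(s['moment'],2),'t',round(s['clock'],2))
    print('row',np.round(d/0.3,3),'turn',round(-a/180,4))
def bar(d,z=.130):
    from meas import rectfit
    im=d['image'].astype(int); r,g,b=im[...,0],im[...,1],im[...,2]
    return rectfit(d,(r>170)&(r-b>100)&(g<140)&(g>50),z,100,3000)
E
python3 - <<'E'
from h import *
t=shot('top',27); print(bar(t)); s=load('side',26); print(bar(s))
print(p2w(t,(355,155),0.0))
plan2((.628,-.2965,.23),-55.1)
E
```

```text
[(array([434.3, 193.5]), 0.6282, -0.2964, 98.4, 29.2, 34.9)]
[(array([408. , 301.1]), 0.6264, -0.2949, 98.1, 29.1, 35.05)]
[[ 0.75702831 -0.11851589  0.        ]]
pos [0.568  0.0278 0.2274] ty 70.15 j [-0.127 -0.005 -1.35 ] tilt [-0.0078 -0.0039 -1.    ] op 0.998 F [-0.2  0.2 -1.4] M [-0.02 -0.01  0.04] t 22.6
row [-0.006 -0.949  0.555] turn 0.6958
```

Call:
step_arm:
  series:
    - [0,-0.12,0.07,0.04,1]
    - [0,-0.25,0.15,0.09,1]
    - [0,-0.4,0.24,0.13,1]
    - [0,-0.55,0.32,0.18,1]
    - [0,-0.7,0.41,0.23,1]
    - [0,-0.8,0.47,0.28,1]
    - [0,-0.9,0.53,0.32,1]
    - [0,-0.945,0.553,0.36,1]

```text
clock: 23.4
position: [0.6267, -0.2982, 0.2248]
tool_rot: [-1.478, 1.559, -2.964]
ft_force: [-0.0, 0.2, -0.3]
opening: 0.999
```

Run:
```python
from h import *
bot.get_image('side');bot.get_image('side');
plan2((.6275,-.2958,.21),-55)
```

```text
pos [ 0.6266 -0.2971  0.2249] ty 5.18 j [-0.586 -0.008 -0.674] tilt [-0.0117 -0.0016 -0.9999] op 0.998 F [1.  0.1 0.2] M [ 0.03  0.02 -0.04] t 23.5
row [ 0.05   0.004 -0.004] turn 0.3343
```

Call:
step_arm:
  series:
    - [0.0,0.004,-0.004,0.045,1]
    - [0.05,0.004,-0.004,0.09,1]
    - [0.1,0.004,-0.004,0.135,1]
    - [0.15,0.004,-0.004,0.18,1]
    - [0.18,0.004,-0.004,0.225,1]
    - [0.2,0.004,-0.004,0.27,1]
    - [0.2,0.004,-0.004,0.315,1]
    - [0.2,0.004,-0.004,0.334,1]

```text
clock: 24.3
position: [0.6261, -0.2937, 0.1626]
tool_rot: [-0.674, 1.556, 3.08]
ft_force: [1.0, -0.2, -0.0]
opening: 1.0
```

Run:
```python
from h import *
for i in range(3): s=shot('side',28)
plan2((.6275,-.2958,.097),-55)
t=shot('top',28)
crop(s,340,220,120,130,6,'pics/f1.png')
crop(t,370,130,110,110,7,'pics/f2.png')
```

```text
pos [ 0.6265 -0.2943  0.1635] ty -54.69 j [-0.583 -0.008  0.375] tilt [-0.0136 -0.     -0.9999] op 1.002 F [-0.3  0.  -0.4] M [-0.03  0.06 -0.01] t 24.45
row [ 0.222  0.008 -0.002] turn 0.0017
```

View pics/f1.png

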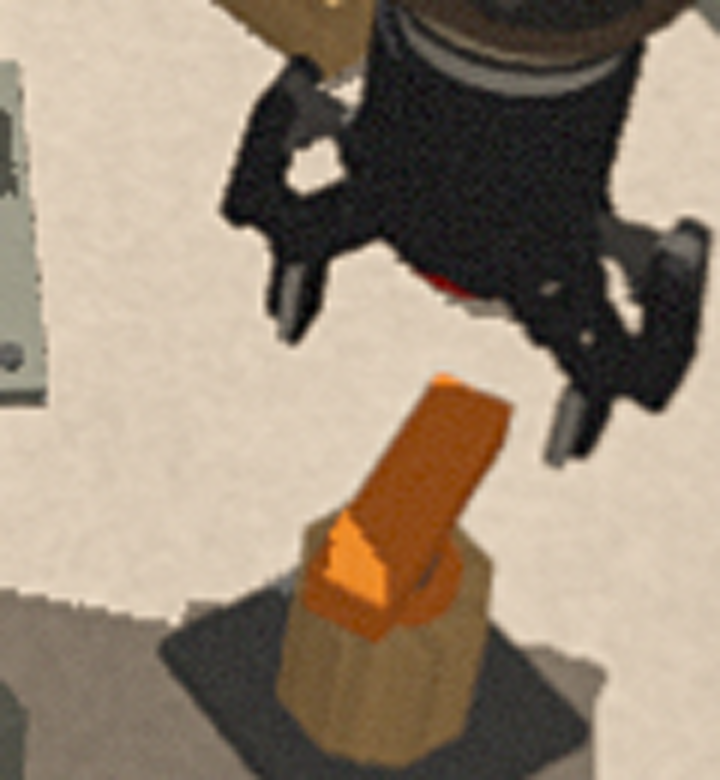

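View pics/f2.png

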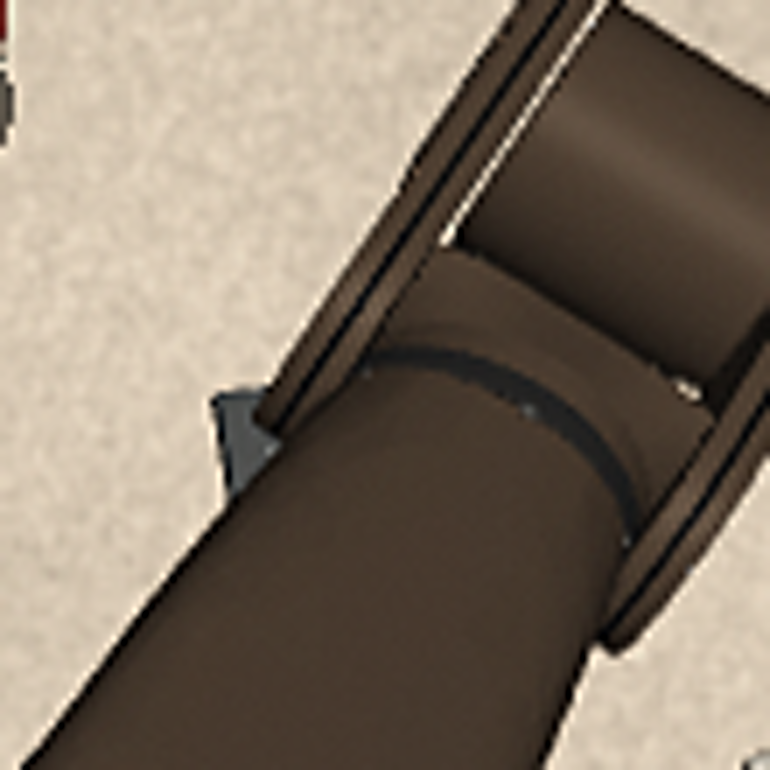

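Call:
step_arm:
  series:
    - [-0.15,0.008,-0.002,0.002,1]

```text
clock: 24.6
position: [0.625, -0.293, 0.1999]
tool_rot: [-0.931, 1.542, 2.823]
ft_force: [0.5, -0.8, -1.1]
opening: 0.997
```

Run:
```python
from h import *
for i in range(2):
    bot.get_image('side'); plan2((.6275,-.2958,.15),-55)
```

```text
pos [ 0.6305 -0.2963  0.2144] ty -54.92 j [-0.582 -0.008  0.379] tilt [-0.0094 -0.0027 -1.    ] op 1.001 F [ 2.3 -1.7  6.7] M [-0.05 -0.11  0.03] t 24.65
row [ 0.215 -0.006  0.005] turn 0.0004
pos [ 0.6318 -0.2973  0.2155] ty -54.92 j [-0.582 -0.008  0.379] tilt [-0.0041 -0.0063 -1.    ] op 0.997 F [-0.5 -0.4  1.5] M [ 0.01 -0.05 -0.02] t 24.7
row [ 0.218 -0.013  0.007] turn 0.0004
```

Call:
step_arm:
  series:
    - [0.08,-0.013,0.007,0,1]
    - [0.16,-0.013,0.007,0,1]
    - [0.2,-0.013,0.007,0,1]
    - [0.218,-0.013,0.007,0,1]
    - [0.218,-0.013,0.007,0,1]
    - [0.218,-0.013,0.007,0,1]
    - [0.218,-0.013,0.007,0,1]

```text
clock: 25.4
position: [0.6283, -0.2962, 0.1516]
tool_rot: [0.705, 1.563, -1.825]
ft_force: [0.7, 0.1, 0.2]
opening: 0.999
```

Run:
```python
from h import *
bot.get_image('side'); plan2((.6275,-.2958,.097),-55)
```

```text
pos [ 0.6282 -0.2961  0.1515] ty -54.91 j [-0.584 -0.008  0.378] tilt [-0.0021 -0.0075 -1.    ] op 1.0 F [-0.2 -0.2 -0.1] M [-0.    0.03 -0.05] t 25.45
row [ 0.182 -0.003  0.   ] turn 0.0005
```

Call:
step_arm:
  series:
    - [0.06,-0.003,0,0,1]
    - [0.12,-0.003,0,0,1]
    - [0.165,-0.003,0,0,1]
    - [0.182,-0.003,0,0,1]
    - [0.182,-0.003,0,0,-1]
    - [0.182,-0.003,0,0,-1]
    - [0.182,-0.003,0,0,-1]
    - [0.182,-0.003,0,0,-1]

```text
clock: 26.25
position: [0.6281, -0.2961, 0.0982]
tool_rot: [0.872, 1.562, -1.657]
ft_force: [-2.6, 2.4, -0.1]
opening: 0.34
```

Call:
step_arm:
  series:
    - [0,0,0,0,-1]
    - [0,0,0,0,-1]

```text
clock: 26.45
position: [0.6281, -0.296, 0.0982]
tool_rot: [0.863, 1.563, -1.666]
ft_force: [0.1, 0.2, 0.0]
opening: 0.34
```

Run:
```python
from h import *
s=shot('side',29); plan2((.6275,-.2958,.21),-55)
crop(s,340,220,120,130,6,'pics/f3.png')
```

```text
pos [ 0.6281 -0.296   0.0982] ty -54.91 j [-0.584 -0.008  0.379] tilt [-8.0e-04 -8.2e-03 -1.0e+00] op 0.341 F [-0.9  0.2 -0.8] M [0.05 0.08 0.02] t 26.5
row [-0.373  0.001  0.003] turn 0.0005
```

View pics/f3.png

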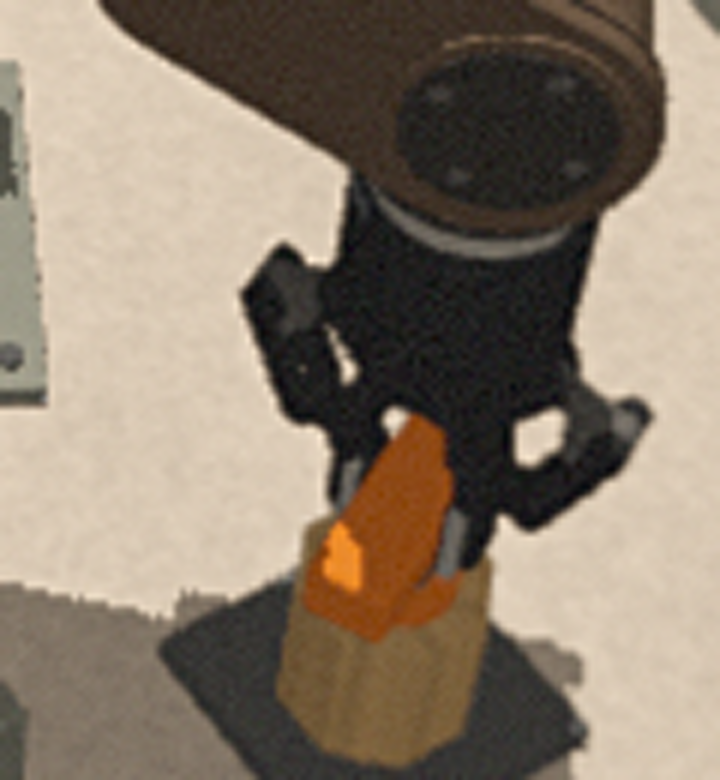

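Call:
step_arm:
  series:
    - [-0.05,0,0,0,-1]
    - [-0.12,0,0,0,-1]
    - [-0.2,0,0,0,-1]
    - [-0.28,0,0,0,-1]
    - [-0.35,0,0,0,-1]
    - [-0.38,0,0,0,-1]
    - [-0.38,0,0,0,-1]
    - [-0.38,0,0,0,-1]

```text
clock: 27.3
position: [0.6276, -0.2947, 0.2111]
tool_rot: [0.647, 1.563, -1.882]
ft_force: [0.0, -0.9, -3.6]
opening: 0.342
```

Run:
```python
from h import *
s=shot('side',30); plan2((.5295,-.0665,.20),-55)
crop(s,320,190,130,130,6,'pics/f4.png')
t=shot('top',30)
crop(t,370,130,110,110,7,'pics/f5.png')
```

```text
pos [ 0.6273 -0.2946  0.2103] ty -54.92 j [-0.582 -0.008  0.378] tilt [-0.0035 -0.0065 -1.    ] op 0.341 F [-0.8 -0.8 -4.3] M [ 0.06 -0.01  0.  ] t 27.35
row [ 0.03 -0.81 -0.17] turn 0.0005
```

View pics/f4.png

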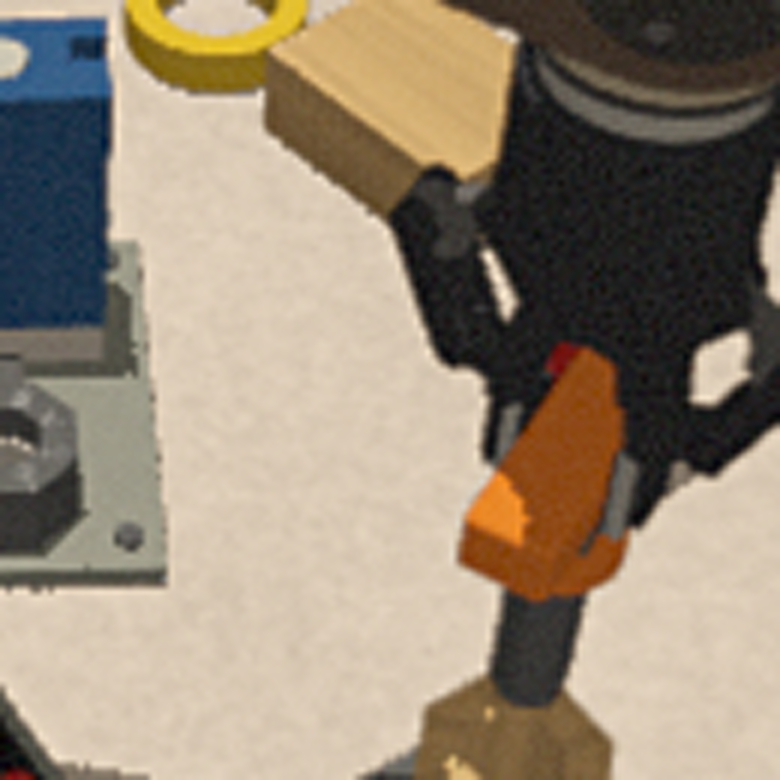

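View pics/f5.png

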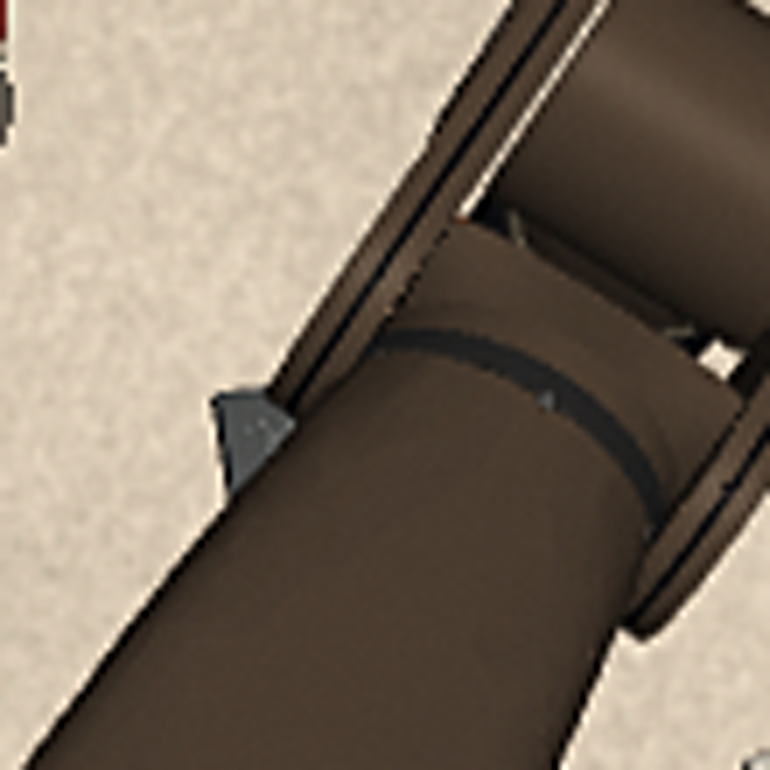

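```bash
cat >> h.py <<'E'
def keyov(d,tcp,name,x0,y0,w,h,s,extra=[]):
    im=cv2.resize(d['image'][y0:y0+h,x0:x0+w,::-1],None,fx=s,fy=s,interpolation=cv2.INTER_CUBIC)
    c=np.array(tcp)+[0,0,.0198]
    q=((w2p(d,[c,c-[0,0,.032],c-[0,0,.110],c-[0,0,.116]]+extra)-[x0,y0]+.5)*s)
    print(np.round(q,0).tolist())
    for i in range(3): cv2.line(im,tuple(map(int,q[i])),tuple(map(int,q[i+1])),(0,255,255),1)
    for p in q: cv2.circle(im,tuple(map(int,p)),3,(0,255,0),-1)
    cv2.imwrite(name,im)
E
python3 - <<'E'
from h import *
keyov(load('side',30),(.6273,-.2946,.2103),'pics/f6.png',320,190,130,130,6)
E
```

```text
[[578.0, 461.0], [564.0, 529.0], [531.0, 680.0], [529.0, 691.0]]
```

View pics/f6.png

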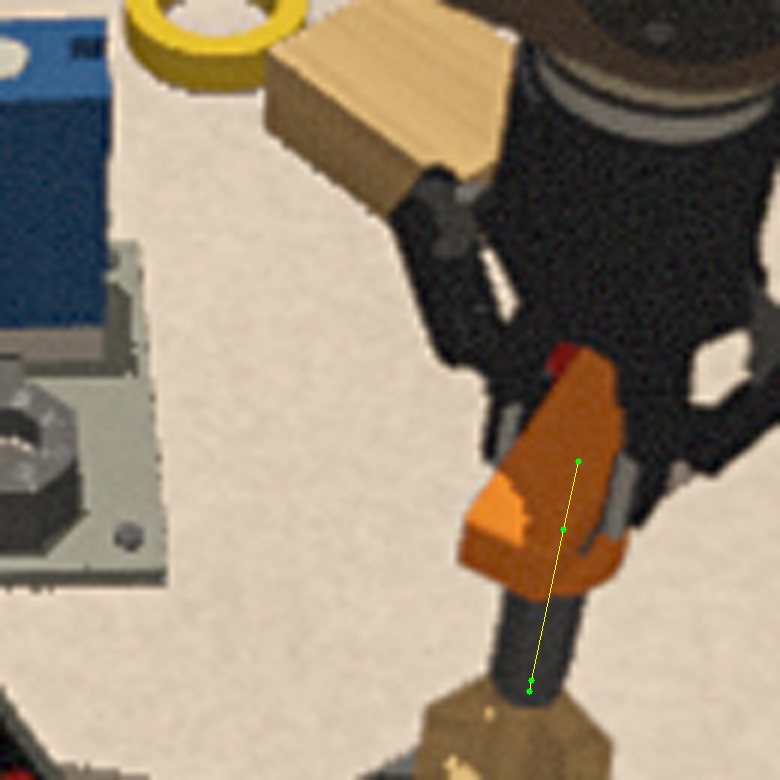

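Call:
step_arm:
  series:
    - [0.0,-0.1,-0.02,0,-1]
    - [0.01,-0.22,-0.045,0,-1]
    - [0.02,-0.36,-0.075,0,-1]
    - [0.03,-0.5,-0.105,0,-1]
    - [0.04,-0.63,-0.13,0,-1]
    - [0.05,-0.73,-0.153,0,-1]
    - [0.05,-0.79,-0.166,0,-1]
    - [0.05,-0.81,-0.17,0,-1]

```text
clock: 28.2
position: [0.5283, -0.065, 0.1931]
tool_rot: [0.201, 1.563, -2.326]
ft_force: [-0.1, -0.2, -3.4]
opening: 0.338
```

Run:
```python
from h import *
for i in range(3):s=shot('side',31); 
st=bot.state(); plan2((.5294,-.0663,.17),-55)
keyov(s,st['position'],'pics/f7.png',270,190,100,110,7,[[.5294,-.0663,.048]])
```

```text
pos [ 0.5299 -0.0672  0.1942] ty -54.92 j [-0.313 -0.008  0.649] tilt [-0.003  -0.0071 -1.    ] op 0.342 F [ 0.6  0.1 -3.6] M [-0.01  0.06  0.01] t 28.35
row [ 0.08  -0.004 -0.001] turn 0.0005
[[359.0, 147.0], [359.0, 224.0], [361.0, 398.0], [361.0, 410.0], [359.0, 510.0]]
```

View pics/f7.png

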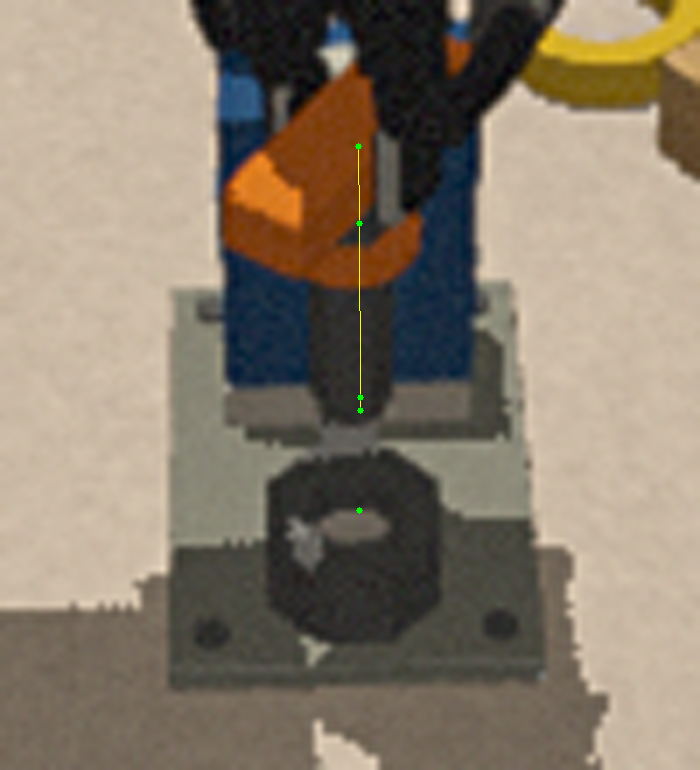

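Run:
```python
from h import *
s=shot('side',32); 
st=bot.state(); plan2((.5294,-.0663,.17),-55)
keyov(s,st['position'],'pics/f8.png',290,220,60,70,10,[[.5294,-.0663,.048]])
crop(load('side',1),290,220,60,70,10,'pics/f9.png')
```

```text
pos [ 0.53   -0.0676  0.1942] ty -54.95 j [-0.313 -0.008  0.649] tilt [-0.0029 -0.0071 -1.    ] op 0.341 F [ 0.4 -0.6 -3.3] M [-0.03  0.   -0.02] t 28.4
row [ 0.081 -0.005 -0.001] turn 0.0003
[[314.0, -90.0], [315.0, 20.0], [316.0, 269.0], [316.0, 287.0], [313.0, 429.0]]
```

View pics/f8.png

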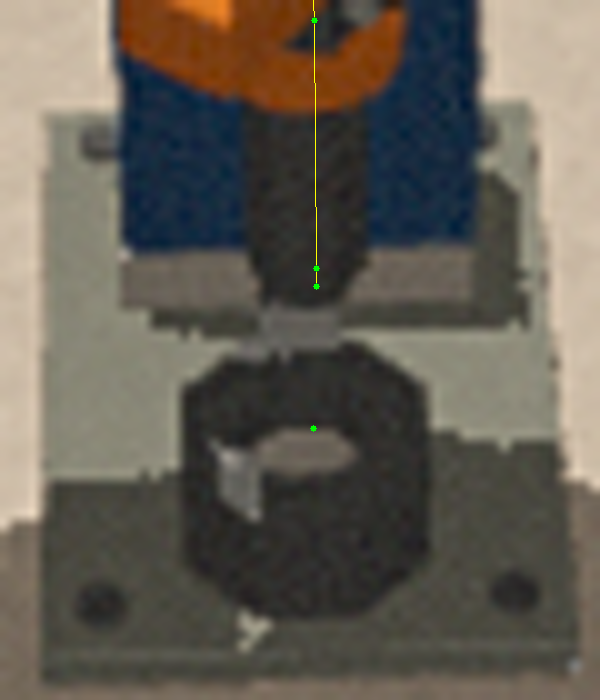

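View pics/f9.png

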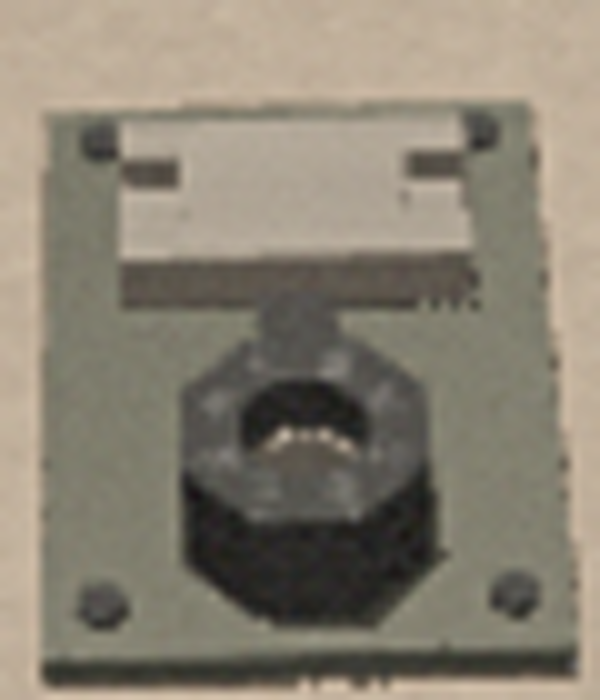

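Run:
```python
from h import *
plan2((.5300,-.0664,.133),-55)
```

```text
pos [ 0.53   -0.0676  0.1942] ty -54.95 j [-0.313 -0.008  0.649] tilt [-0.0029 -0.0071 -1.    ] op 0.341 F [ 0.4 -0.6 -3.3] M [-0.03  0.   -0.02] t 28.4
row [ 0.204 -0.004 -0.003] turn 0.0003
```

Call:
step_arm:
  series:
    - [0.05,-0.004,-0.003,0,-1]
    - [0.1,-0.004,-0.003,0,-1]
    - [0.14,-0.004,-0.003,0,-1]
    - [0.17,-0.004,-0.003,0,-1]
    - [0.19,-0.004,-0.003,0,-1]
    - [0.204,-0.004,-0.003,0,-1]
    - [0.204,-0.004,-0.003,0,-1]

```text
clock: 29.1
position: [0.5297, -0.0664, 0.1324]
tool_rot: [0.445, 1.563, -2.085]
ft_force: [-0.1, -0.4, -3.2]
opening: 0.344
```

Run:
```python
from h import *
s=shot('side',33); 
st=bot.state(); plan2((.5300,-.0664,.120),-55)
keyov(s,st['position'],'pics/f10.png',290,200,60,80,8,[[.5294,-.0663,.048]])
```

```text
pos [ 0.53   -0.0665  0.1331] ty -54.95 j [-0.311 -0.009  0.652] tilt [-0.0027 -0.0071 -1.    ] op 0.342 F [ 0.2 -0.1 -3.4] M [ 0.   -0.01 -0.  ] t 29.15
row [ 0.044 -0.001 -0.   ] turn 0.0003
[[251.0, 251.0], [251.0, 331.0], [253.0, 514.0], [253.0, 528.0], [250.0, 503.0]]
```

View pics/f10.png

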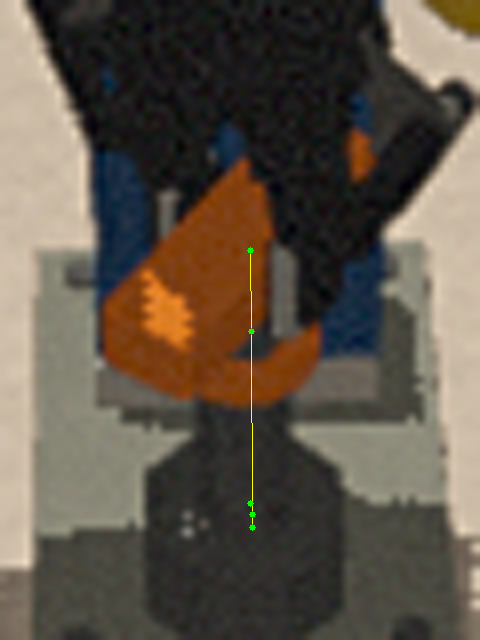

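Call:
step_arm:
  series:
    - [0.02,-0.001,0,0,-1]
    - [0.035,-0.001,0,0,-1]
    - [0.045,-0.001,0,0,-1]
    - [0.052,-0.001,0,0,-1]
    - [0.052,-0.001,0,0,-1]

```text
clock: 29.65
position: [0.5304, -0.0664, 0.1196]
tool_rot: [0.616, 1.563, -1.914]
ft_force: [-3.4, 1.1, 7.0]
opening: 0.344
```

Run:
```python
from h import *
bot.get_image('side'); plan2((.5300,-.0664,.1175),-55+25)
```

```text
pos [ 0.5304 -0.0664  0.1196] ty -54.95 j [-0.311 -0.009  0.653] tilt [-0.0025 -0.007  -1.    ] op 0.344 F [-2.6  1.1  6.2] M [0.38 0.83 0.01] t 29.7
row [ 0.007 -0.001  0.001] turn -0.1386
```

Call:
step_arm:
  series:
    - [0.007,-0.001,0.0,-0.022,-1]
    - [0.007,-0.001,0.0,-0.045,-1]
    - [0.007,-0.001,0.0,-0.067,-1]
    - [0.01,-0.001,0.0,-0.067,-1]

```text
clock: 30.1
position: [0.5309, -0.0668, 0.1195]
tool_rot: [0.475, 1.562, -1.843]
ft_force: [-4.9, 0.9, 12.3]
opening: 0.347
```

Run:
```python
from h import *
bot.get_image('side'); plan2((.5300,-.0664,.1175),-55+25)
```

```text
pos [ 0.5309 -0.0668  0.1196] ty -42.84 j [-0.311 -0.01   0.442] tilt [-0.0024 -0.0085 -1.    ] op 0.342 F [-4.3  0.9  9.1] M [-0.06  1.18 -0.07] t 30.15
row [ 0.007 -0.003  0.001] turn -0.0714
```

Call:
step_arm:
  series:
    - [0.005,-0.003,0.002,-0.022,-1]
    - [0.005,-0.003,0.002,-0.045,-1]
    - [0.006,-0.003,0.002,-0.067,-1]
    - [0.008,-0.003,0.002,-0.067,-1]

```text
clock: 30.55
position: [0.5298, -0.0666, 0.1176]
tool_rot: [0.236, 1.562, -1.872]
ft_force: [-0.0, 0.0, -3.8]
opening: 0.341
```

Run:
```python
from h import *
bot.get_image('side'); plan2((.5300,-.0664,.1175),-55+35)
```

```text
pos [ 0.5297 -0.0665  0.117 ] ty -30.87 j [-0.311 -0.01   0.233] tilt [-0.0024 -0.0083 -1.    ] op 0.345 F [-0.2  0.7 -2.9] M [0.07 0.03 0.  ] t 30.6
row [-0.002  0.001 -0.001] turn -0.0604
```

Call:
step_arm:
  series:
    - [0.015,0,0,0,-1]
    - [0.025,0,0,0,-1]
    - [0.032,0,0,0,-1]
    - [0.036,0,0,0,-1]
    - [0.036,0,0,0,-1]

```text
clock: 31.1
position: [0.5299, -0.0666, 0.1081]
tool_rot: [0.115, 1.562, -1.994]
ft_force: [-5.5, 1.6, 8.9]
opening: 0.341
```

Run:
```python
from h import *
bot.get_image('side'); plan2((.5300,-.0664,.108),-31-50)
```

```text
pos [ 0.5299 -0.0666  0.1081] ty -30.88 j [-0.311 -0.01   0.233] tilt [-0.0035 -0.0078 -1.    ] op 0.345 F [-4.4  1.6  9.8] M [0.45 1.17 0.01] t 31.15
row [ 0.    -0.    -0.001] turn 0.2784
```

Call:
step_arm:
  series:
    - [0.0,0,0,0.028,-1]
    - [0.0,0,0,0.056,-1]
    - [0.0,0,0,0.083,-1]
    - [0.0,0,0,0.111,-1]
    - [0.0,0,0,0.139,-1]
    - [0.0,0,0,0.167,-1]
    - [0.0,0,0,0.194,-1]
    - [0.0,0,0,0.194,-1]

```text
clock: 31.95
position: [0.5297, -0.0665, 0.1081]
tool_rot: [0.592, 1.562, -2.127]
ft_force: [-2.7, 0.6, 0.7]
opening: 0.344
```

Run:
```python
from h import *
plan2((.5300,-.0664,.108),-31-50)
```

```text
pos [ 0.5297 -0.0665  0.1081] ty -65.81 j [-0.311 -0.01   0.843] tilt [-0.0047 -0.0075 -1.    ] op 0.344 F [-2.7  0.6  0.7] M [ 0.23  0.58 -0.01] t 31.95
row [ 0.     0.    -0.001] turn 0.0844
```

Call:
step_arm:
  series:
    - [0.003,0,0,0.02,-1]
    - [0.003,0,0,0.04,-1]
    - [0.003,0,0,0.06,-1]
    - [0.003,0,0,0.06,-1]

```text
clock: 32.35
position: [0.5299, -0.0666, 0.1081]
tool_rot: [0.768, 1.562, -2.138]
ft_force: [-3.2, 1.1, 5.5]
opening: 0.347
```

Run:
```python
from h import *
plan2((.5300,-.0664,.108),-31-60)
```

```text
pos [ 0.5299 -0.0666  0.1081] ty -76.52 j [-0.311 -0.01   1.03 ] tilt [-0.0049 -0.0076 -1.    ] op 0.347 F [-3.2  1.1  5.5] M [0.25 0.84 0.04] t 32.35
row [ 0.    -0.    -0.001] turn 0.0805
```

Call:
step_arm:
  series:
    - [0.0,0,0,0.015,-1]
    - [0.0,0,0,0.03,-1]
    - [0.0,0,0,0.045,-1]
    - [0.0,0,0,0.045,-1]

```text
clock: 32.75
position: [0.5297, -0.0667, 0.1081]
tool_rot: [0.874, 1.561, -2.17]
ft_force: [-2.4, 0.7, 1.9]
opening: 0.339
```

Run:
```python
from h import *
plan2((.5300,-.0664,.108),-31-60)
```

```text
pos [ 0.5297 -0.0667  0.1081] ty -84.43 j [-0.311 -0.011  1.169] tilt [-0.0055 -0.0081 -1.    ] op 0.339 F [-2.4  0.7  1.9] M [0.11 0.7  0.18] t 32.75
row [ 0.    -0.001 -0.001] turn 0.0365
```

Call:
step_arm:
  series:
    - [0.0,0,0,0.01,-1]
    - [0.0,0,0,0.02,-1]
    - [0.0,0,0,0.03,-1]
    - [0.0,0,0,0.03,-1]

```text
clock: 33.15
position: [0.5297, -0.0667, 0.1081]
tool_rot: [0.978, 1.56, -2.158]
ft_force: [-3.2, 1.0, 2.6]
opening: 0.344
```

Run:
```python
from h import *
plan2((.5300,-.0664,.108),-31-60)
```

```text
pos [ 0.5297 -0.0667  0.1081] ty -89.68 j [-0.311 -0.012  1.261] tilt [-0.0059 -0.0088 -0.9999] op 0.344 F [-3.2  1.   2.6] M [0.2  0.65 0.58] t 33.15
row [ 0.    -0.001 -0.001] turn 0.0073
```

Call:
step_arm:
  series:
    - [0.0,0,0,0.01,-1]
    - [0.0,0,0,0.02,-1]
    - [0.0,0,0,0.03,-1]
    - [0.0,0,0,0.03,-1]

```text
clock: 33.55
position: [0.5296, -0.0667, 0.1081]
tool_rot: [1.073, 1.56, -2.158]
ft_force: [-2.8, 0.0, 1.6]
opening: 0.344
```

Run:
```python
from h import *
s=shot('side',34)
plan2((.5300,-.0664,.108),-31-60)
crop(s,290,190,60,80,8,'pics/g1.png')
```

```text
pos [ 0.5296 -0.0668  0.1081] ty -95.14 j [-0.311 -0.012  1.356] tilt [-0.0059 -0.0087 -0.9999] op 0.339 F [-2.8  0.6  1.8] M [0.06 0.74 0.22] t 33.6
row [ 0.    -0.001 -0.001] turn -0.023
```

View pics/g1.png

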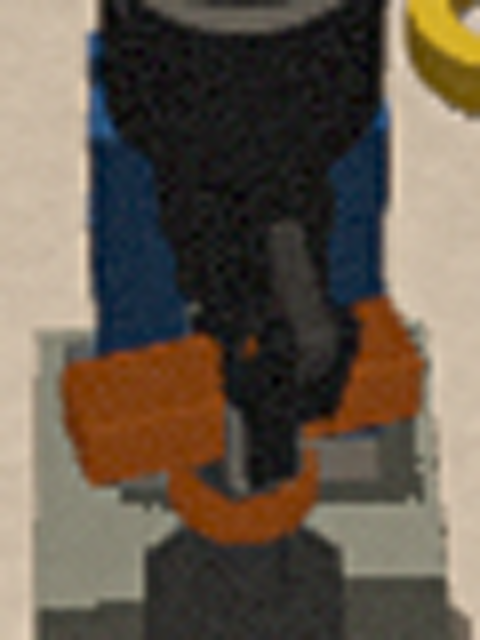

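Run:
```python
from h import *
s=load('side',34); c=np.array((.5296-.0012,-.0668))
overlay(s,[(box(c,-5,.1,.03,.1159,.1399),(0,255,255)),(box(c,5,.1,.03,.1159,.1399),(255,255,0))],290,200,60,70,10,'pics/g2.png')
```

```text
(no output)
```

View pics/g2.png

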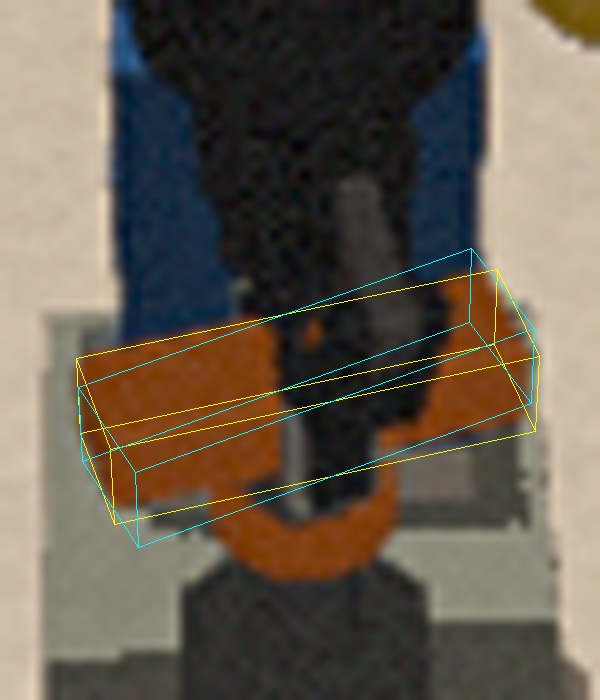

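Call:
step_arm:
  series:
    - [0.0,0,0,0.01,-1]
    - [0.0,0,0,0.02,-1]
    - [0.0,0,0,0.03,-1]
    - [0.0,0,0,0.03,-1]

```text
clock: 34.0
position: [0.5296, -0.0669, 0.1081]
tool_rot: [1.152, 1.56, -2.173]
ft_force: [-2.6, -0.2, 1.9]
opening: 0.342
```

Run:
```python
from h import *
plan2((.5300,-.0664,.108),-31-60)
```

```text
pos [ 0.5296 -0.0669  0.1081] ty -100.54 j [-0.311 -0.012  1.45 ] tilt [-0.0061 -0.0088 -0.9999] op 0.342 F [-2.6 -0.2  1.9] M [0.03 0.67 0.48] t 34.0
row [ 0.    -0.002 -0.001] turn -0.053
```

Call:
step_arm:
  series:
    - [0.0,0,0,0.015,-1]
    - [0.0,0,0,0.03,-1]
    - [0.0,0,0,0.045,-1]
    - [0.0,0,0,0.045,-1]

```text
clock: 34.4
position: [0.5296, -0.067, 0.1082]
tool_rot: [1.28, 1.561, -2.189]
ft_force: [-3.4, -0.1, 2.4]
opening: 0.339
```

Run:
```python
from h import *
s=shot('side',35)
plan2((.5300,-.0664,.108),-31-60)
c=np.array((.5296-.0012,-.0668))
overlay(s,[(box(c,-18.5,.1,.03,.1159,.1399),(0,255,255)),(box(c,-10,.1,.03,.1159,.1399),(255,255,0))],290,200,60,70,10,'pics/g3.png')
```

```text
pos [ 0.5296 -0.0671  0.1082] ty -108.71 j [-0.311 -0.012  1.592] tilt [-0.006  -0.0084 -0.9999] op 0.34 F [-2.5 -0.7  1.8] M [-0.03  0.8  -0.1 ] t 34.45
row [ 0.001 -0.003 -0.001] turn -0.0984
```

View pics/g3.png

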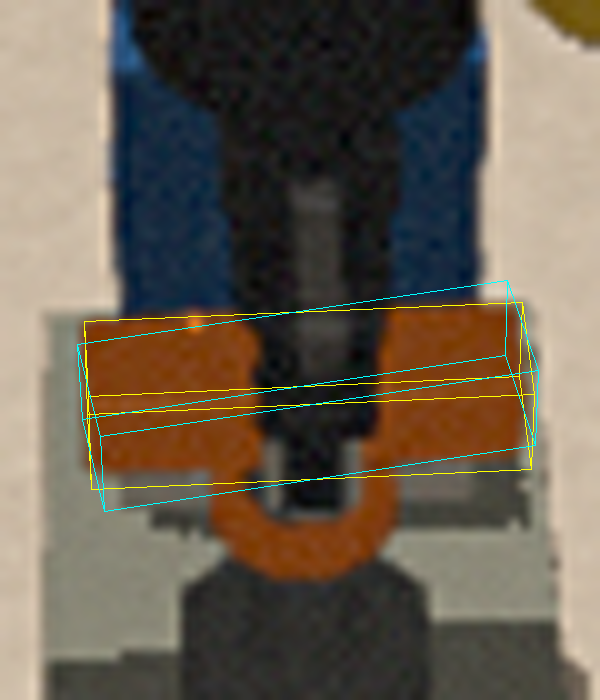

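Call:
step_arm:
  series:
    - [0.0,-0.002,0,0.015,-1]
    - [0.0,-0.002,0,0.03,-1]
    - [0.0,-0.002,0,0.045,-1]
    - [0.0,-0.002,0,0.06,-1]
    - [0.0,-0.002,0,0.06,-1]

```text
clock: 34.95
position: [0.5295, -0.0669, 0.1081]
tool_rot: [1.439, 1.559, -2.218]
ft_force: [-4.0, -2.0, 3.0]
opening: 0.343
```

Run:
```python
from h import *
plan2((.5300,-.0664,.108),-31-60)
```

```text
pos [ 0.5295 -0.0669  0.1081] ty -119.5 j [-0.311 -0.013  1.782] tilt [-0.0068 -0.0091 -0.9999] op 0.343 F [-4. -2.  3.] M [-0.39  0.94 -0.06] t 34.95
row [ 0.    -0.002 -0.001] turn -0.1583
```

Call:
step_arm:
  series:
    - [0.0,-0.001,0.001,0.02,-1]
    - [0.0,-0.001,0.001,0.04,-1]

```text
clock: 35.15
position: [0.5295, -0.0667, 0.1081]
tool_rot: [1.605, 1.56, -2.179]
ft_force: [-1.9, -0.4, 1.1]
opening: 0.345
```

Run:
```python
from h import *
plan2((.5300,-.0664,.108),-31-60); print(bot.state()['joint_torque'])
for i in range(3): bot.get_image('side'); plan2((.5300,-.0664,.108),-31-60); print(bot.state()['joint_torque'][5])
```

```text
pos [ 0.5295 -0.0667  0.1081] ty -126.78 j [-0.31  -0.013  1.909] tilt [-0.0064 -0.0091 -0.9999] op 0.345 F [-1.9 -0.4  1.1] M [-0.1  0.7  0. ] t 35.15
row [ 0.    -0.002 -0.001] turn -0.1988
[  0.45562207 -29.85275209 -26.26288533   0.35298678  -0.8024144
  -0.31949823]
pos [ 0.5295 -0.0667  0.1082] ty -126.88 j [-0.31  -0.013  1.911] tilt [-0.0063 -0.0091 -0.9999] op 0.34 F [-2.1 -0.6  1.9] M [-0.16  0.67 -0.  ] t 35.2
row [ 0.    -0.002 -0.001] turn -0.1993
0.10494495509192348
pos [ 0.5295 -0.0667  0.1082] ty -126.65 j [-0.31  -0.013  1.907] tilt [-0.0062 -0.0092 -0.9999] op 0.343 F [-2.7 -1.1  1.6] M [-0.2   0.67 -0.  ] t 35.25
row [ 0.001 -0.002 -0.001] turn -0.1981
0.17258981242775917
pos [ 0.5296 -0.0666  0.1082] ty -126.59 j [-0.31  -0.013  1.906] tilt [-0.0063 -0.0092 -0.9999] op 0.344 F [-1.8 -0.9  1.1] M [-0.22  0.65 -0.09] t 35.3
row [ 0.    -0.002 -0.001] turn -0.1977
0.039838155498728156
```

Run:
```python
from h import *
s=shot('side',36)
c=np.array((.5296-.0012,-.0668))
overlay(s,[(box(c,-36.6,.1,.03,.1159,.1399),(0,255,255))],290,200,60,70,10,'pics/g4.png')
crop(s,290,190,60,80,9,'pics/g5.png')
```

```text
(no output)
```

View pics/g4.png

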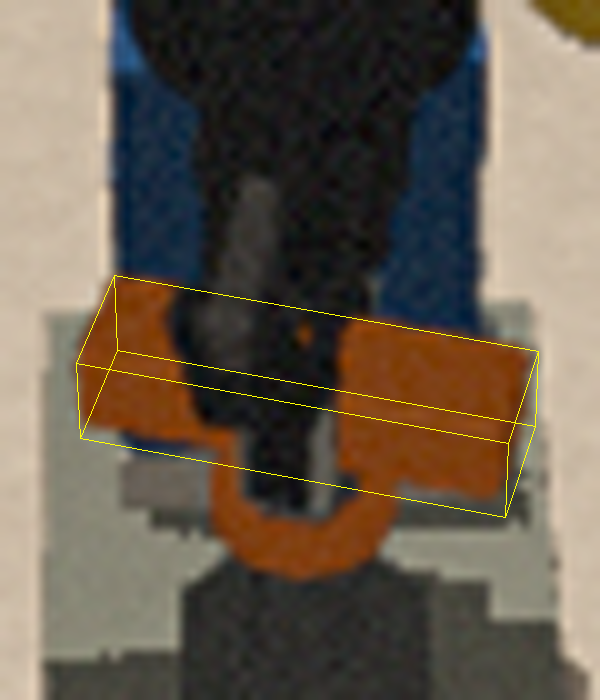

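View pics/g5.png

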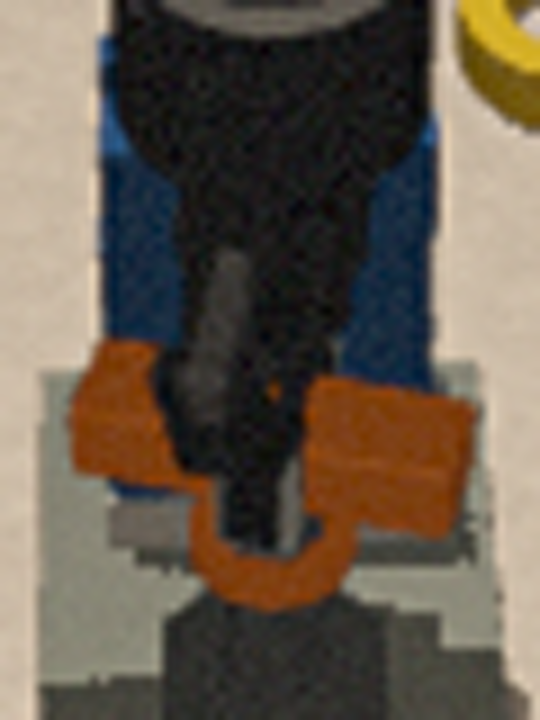

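Call:
step_arm:
  series:
    - [0.0,-0.001,0.0,0.02,-1]
    - [0.0,-0.001,0.0,0.04,-1]
    - [0.0,-0.001,0.0,0.055,-1]

```text
clock: 35.65
position: [0.5294, -0.0665, 0.1082]
tool_rot: [1.713, 1.559, -2.24]
ft_force: [-4.8, -1.2, 3.6]
opening: 0.342
```

Run:
```python
from h import *
plan2((.5300,-.0664,.108),-142); print(bot.state()['joint_torque'][5])
```

```text
pos [ 0.5294 -0.0665  0.1082] ty -136.5 j [-0.31  -0.013  2.08 ] tilt [-0.0075 -0.0094 -0.9999] op 0.342 F [-4.8 -1.2  3.6] M [-0.24  0.96  0.06] t 35.65
row [ 0.001 -0.002 -0.001] turn 0.0306
-0.14092586003243923
```

Call:
step_arm:
  series:
    - [0.0,0,0.0,0.01,-1]
    - [0.0,0,0.0,0.02,-1]
    - [0.0,0,0.0,0.02,-1]

```text
clock: 35.95
position: [0.5292, -0.0667, 0.1082]
tool_rot: [1.758, 1.558, -2.256]
ft_force: [-3.7, -1.1, 1.6]
opening: 0.345
```

Run:
```python
from h import *
plan2((.5300,-.0664,.108),-142); print(bot.state()['joint_torque'][5])
```

```text
pos [ 0.5292 -0.0667  0.1082] ty -140.0 j [-0.31  -0.014  2.141] tilt [-0.0081 -0.01   -0.9999] op 0.345 F [-3.7 -1.1  1.6] M [-0.34  0.97  0.08] t 35.95
row [ 0.001 -0.003 -0.001] turn 0.0111
0.13262590393424034
```

Call:
step_arm:
  series:
    - [0.0,-0.001,0.0,0.01,-1]
    - [0.0,-0.001,0.0,0.02,-1]
    - [0.0,-0.001,0.0,0.02,-1]

```text
clock: 36.25
position: [0.5292, -0.0668, 0.1082]
tool_rot: [1.804, 1.557, -2.271]
ft_force: [-3.8, -2.2, 1.7]
opening: 0.34
```

Run:
```python
from h import *
plan2((.5300,-.0664,.108),-142); print(bot.state()['joint_torque'][5])
```

```text
pos [ 0.5292 -0.0668  0.1082] ty -143.45 j [-0.31  -0.015  2.202] tilt [-0.009  -0.0107 -0.9999] op 0.34 F [-3.8 -2.2  1.7] M [-0.41  1.04  0.21] t 36.25
row [ 0.001 -0.003 -0.001] turn -0.0081
0.2809334546327591
```

Call:
step_arm:
  series:
    - [0.0,0,0.0,0.01,-1]
    - [0.0,0,0.0,0.02,-1]
    - [0.0,0,0.0,0.02,-1]

```text
clock: 36.55
position: [0.5291, -0.0668, 0.1082]
tool_rot: [1.873, 1.556, -2.263]
ft_force: [-3.5, -1.8, 1.9]
opening: 0.341
```

Run:
```python
from h import *
plan2((.5300,-.0664,.108),-142); print(bot.state()['joint_torque'][5])
```

```text
pos [ 0.5291 -0.0668  0.1082] ty -146.96 j [-0.31  -0.016  2.264] tilt [-0.0093 -0.0112 -0.9999] op 0.341 F [-3.5 -1.8  1.9] M [-0.32  0.92  0.53] t 36.55
row [ 0.001 -0.003 -0.001] turn -0.0275
0.60079051181674
```

Call:
step_arm:
  series:
    - [0.0,-0.002,-0.001,-0.025,-1]
    - [0.0,-0.002,-0.001,-0.05,-1]
    - [0.0,-0.002,-0.001,-0.05,-1]

```text
clock: 36.85
position: [0.5294, -0.0668, 0.1082]
tool_rot: [1.659, 1.556, -2.32]
ft_force: [-4.6, -1.5, 4.1]
opening: 0.345
```

Run:
```python
from h import *
s=shot('side',37); t=shot('top',37)
plan2((.5300,-.0664,.108),-138); print(bot.state()['joint_torque'][5])
crop(t,370,150,110,100,7,'pics/g6.png')
crop(s,350,270,100,100,7,'pics/g7.png')
```

```text
pos [ 0.5294 -0.0668  0.1082] ty -138.05 j [-0.309 -0.016  2.109] tilt [-0.0103 -0.0112 -0.9999] op 0.342 F [-4.4 -1.8  3.9] M [-0.39  1.19  0.07] t 36.95
row [ 0.001 -0.002 -0.   ] turn -0.0003
0.10409322800114751
```

View pics/g6.png

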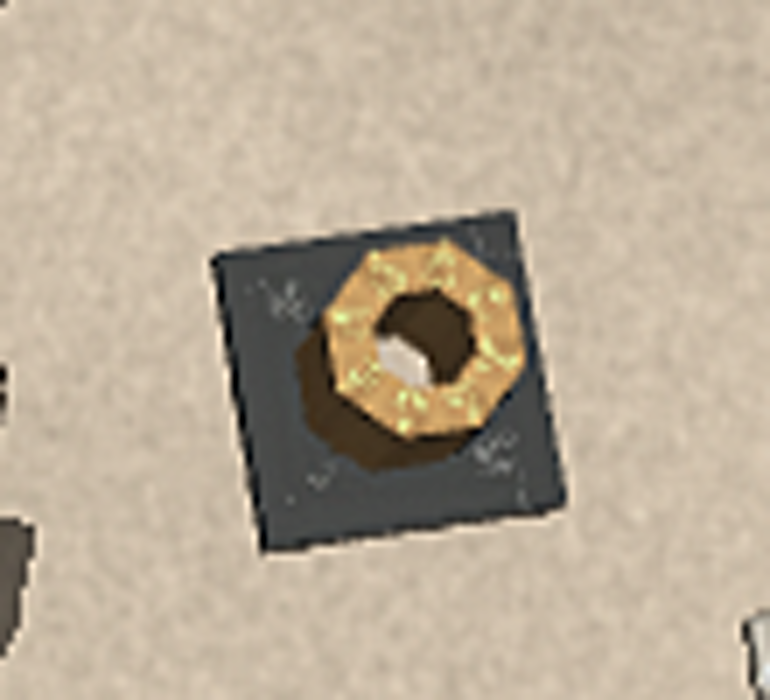

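View pics/g7.png

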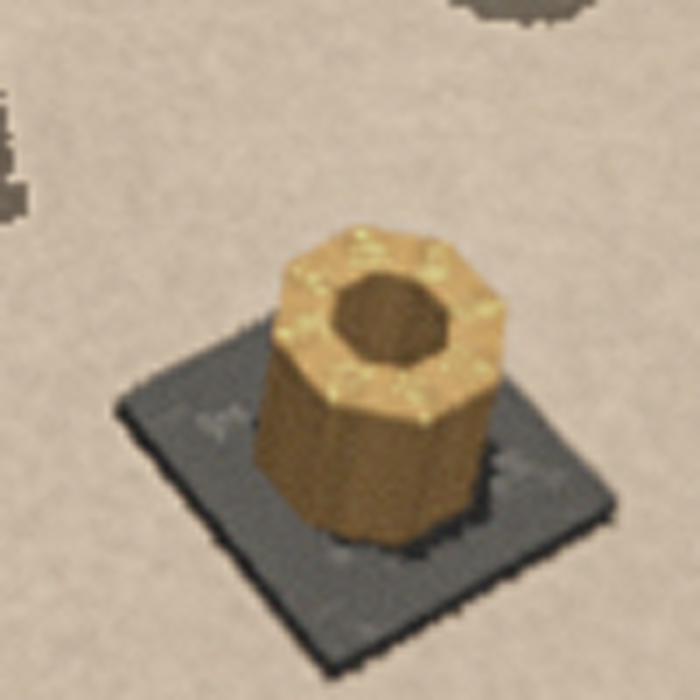

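Call:
step_arm:
  series:
    - [-0.03,0,0,0,-1]
    - [-0.07,0,0,0,-1]
    - [-0.12,0,0,0,-1]
    - [-0.18,0,0,0,-1]
    - [-0.25,0,0,0,-1]
    - [-0.31,0,0,0,-1]
    - [-0.34,0,0,0,-1]
    - [-0.35,0,0,0,-1]

```text
clock: 37.75
position: [0.5319, -0.0656, 0.2163]
tool_rot: [2.0, 1.558, -1.981]
ft_force: [0.1, -0.0, -2.9]
opening: 0.339
```

Run:
```python
from h import *
s=shot('side',38); t=load('top',37); s0=load('side',37)
print(p2w(t,(429.9,197.8),.078),p2w(s0,(404.9,316.0),.078))
st=bot.state(); plan2((.6281,-.296,.21),-138)
keyov(s,st['position'],'pics/g8.png',270,160,100,130,6,[[.5294,-.0663,.048]])
```

```text
[[ 0.62892912 -0.29571884  0.078     ]] [[ 0.62532942 -0.29583388  0.078     ]]
pos [ 0.5314 -0.0655  0.2153] ty -138.07 j [-0.306 -0.014  2.108] tilt [-0.0069 -0.0116 -0.9999] op 0.338 F [ 0.9  0.9 -3.6] M [ 0.02 -0.02 -0.03] t 37.8
row [ 0.024  0.273 -0.787] turn -0.0004
[[309.0, 257.0], [310.0, 325.0], [311.0, 478.0], [311.0, 489.0], [308.0, 617.0]]
```

View pics/g8.png

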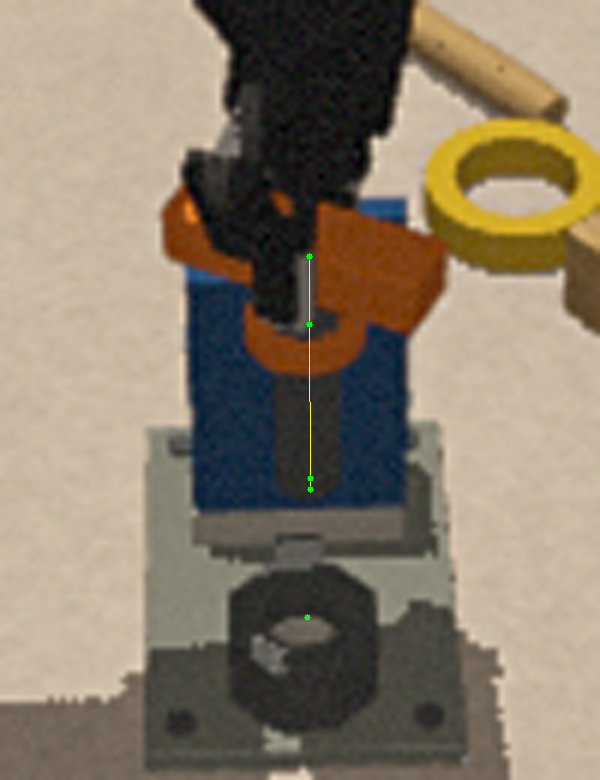

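Call:
step_arm:
  series:
    - [0.0,0.035,-0.1,0,-1]
    - [0.0,0.075,-0.22,0,-1]
    - [0.0,0.125,-0.36,0,-1]
    - [0.0,0.17,-0.5,0,-1]
    - [0.0,0.215,-0.63,0,-1]
    - [0.0,0.25,-0.72,0,-1]
    - [0.0,0.27,-0.775,0,-1]
    - [0.0,0.273,-0.785,0,-1]

```text
clock: 38.6
position: [0.6276, -0.2973, 0.2154]
tool_rot: [1.708, 1.557, -2.275]
ft_force: [0.4, 0.3, -3.7]
opening: 0.34
```

Run:
```python
from h import *
for i in range(4): s=shot('side',39)
s=shot('side',39)
st=bot.state(); plan2((.6279,-.2957,.15),-138)
keyov(s,st['position'],'pics/g9.png',350,210,100,140,5,[[.6279,-.2957,.078]])
crop(s,350,240,100,110,7,'pics/g10.png')
t=shot('top',39)
```

```text
pos [ 0.6276 -0.294   0.2169] ty -138.01 j [-0.58  -0.014  1.833] tilt [-0.0077 -0.0106 -0.9999] op 0.341 F [-0.   0.9 -3.1] M [-0.01 -0.02 -0.02] t 38.85
row [ 0.223 -0.    -0.004] turn -0.0
[[334.0, 271.0], [322.0, 328.0], [295.0, 455.0], [293.0, 465.0], [282.0, 530.0]]
```

View pics/g9.png

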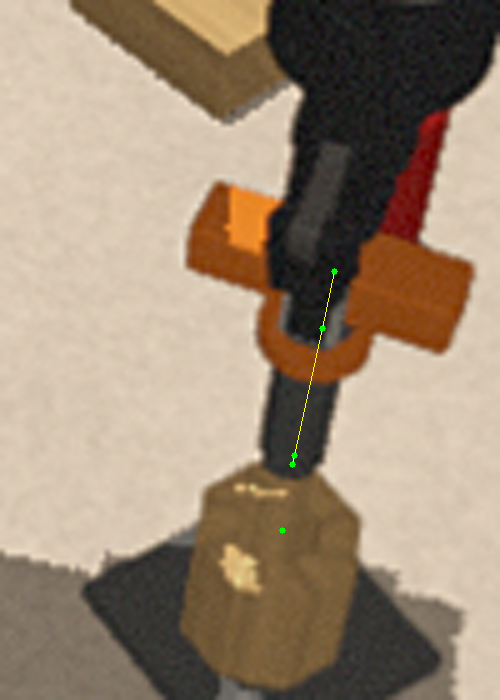

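View pics/g10.png

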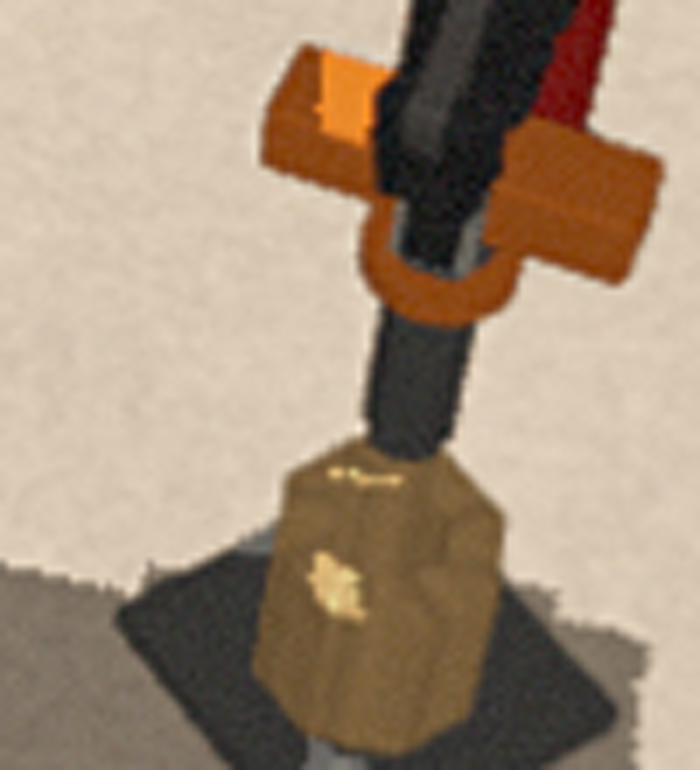

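View pics/top39.png

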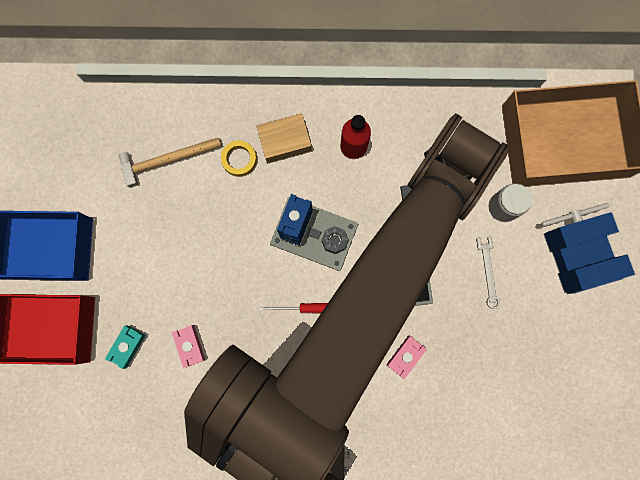

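Run:
```python
from h import *
plan2((.6272,-.2957,.16),-138)
```

```text
pos [ 0.6277 -0.2941  0.2172] ty -138.0 j [-0.579 -0.014  1.833] tilt [-0.0073 -0.011  -0.9999] op 0.342 F [ 0.7  0.2 -2.9] M [ 0.01  0.   -0.01] t 38.9
row [ 0.191  0.002 -0.002] turn -0.0
```

Call:
step_arm:
  series:
    - [0.05,0.002,-0.002,0,-1]
    - [0.1,0.002,-0.002,0,-1]
    - [0.14,0.002,-0.002,0,-1]
    - [0.17,0.002,-0.002,0,-1]
    - [0.19,0.002,-0.002,0,-1]
    - [0.19,0.002,-0.002,0,-1]

```text
clock: 39.5
position: [0.6266, -0.2952, 0.1585]
tool_rot: [1.622, 1.557, -2.357]
ft_force: [0.4, -1.2, -3.4]
opening: 0.342
```

Run:
```python
from h import *
s=shot('side',40)
plan2((.6272,-.2957,.0985),-138)
crop(s,350,240,100,110,7,'pics/g11.png')
```

```text
pos [ 0.627  -0.2955  0.1596] ty -138.0 j [-0.582 -0.014  1.832] tilt [-0.0081 -0.0104 -0.9999] op 0.341 F [-0.5 -0.  -2.5] M [-0.01  0.01 -0.06] t 39.55
row [ 0.204 -0.003 -0.   ] turn -0.0
```

View pics/g11.png

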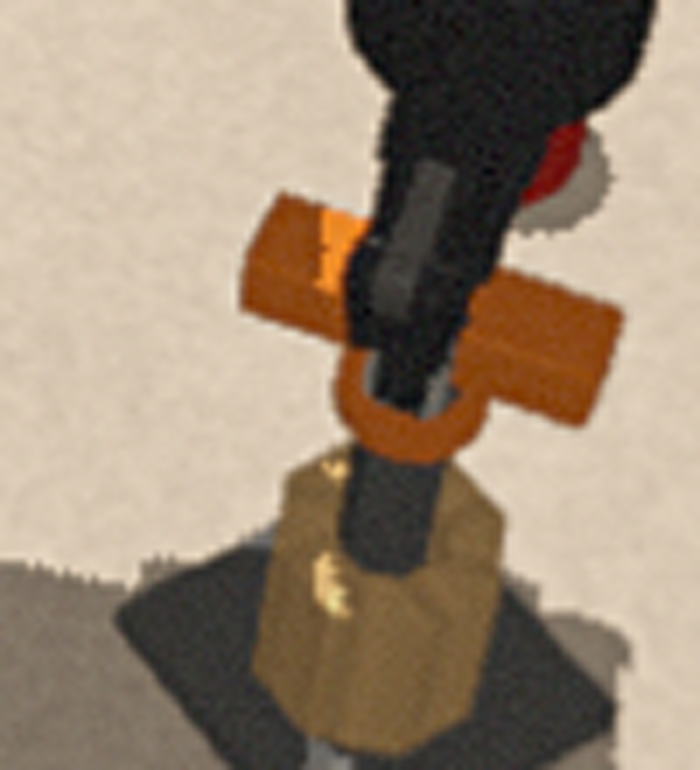

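Call:
step_arm:
  series:
    - [0.05,-0.002,0,0,-1]
    - [0.1,-0.002,0,0,-1]
    - [0.15,-0.002,0,0,-1]
    - [0.18,-0.002,0,0,-1]
    - [0.197,-0.002,0,0,-1]
    - [0.203,-0.002,0,0,-1]
    - [0.203,-0.002,0,0,-1]

```text
clock: 40.25
position: [0.6273, -0.296, 0.0989]
tool_rot: [1.813, 1.558, -2.167]
ft_force: [0.0, 0.4, -4.1]
opening: 0.342
```

Run:
```python
from h import *
s=shot('side',41)
plan2((.6272,-.2957,.0985),-138)
crop(s,350,240,100,110,7,'pics/g12.png')
```

```text
pos [ 0.6274 -0.296   0.0991] ty -138.0 j [-0.582 -0.015  1.834] tilt [-0.007  -0.0111 -0.9999] op 0.341 F [ 0.3 -0.5 -3. ] M [-0.    0.01  0.01] t 40.3
row [ 0.002 -0.     0.001] turn -0.0
```

View pics/g12.png

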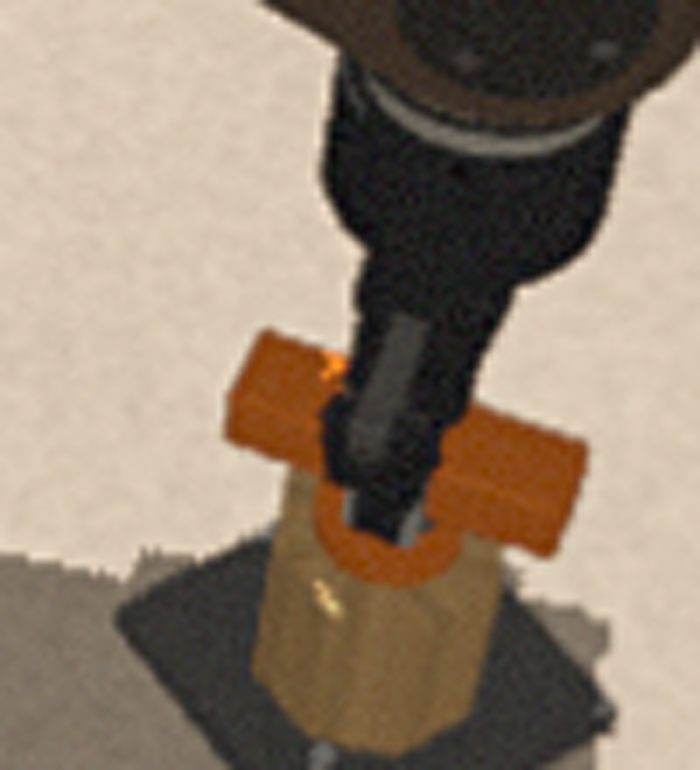

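Call:
step_arm:
  series:
    - [0.002,0,0.001,0,0.0]
    - [0.002,0,0.001,0,0.4]
    - [0.002,0,0.001,0,1]
    - [0.0,0,0.001,0,1]
    - [-0.08,0,0.001,0,1]
    - [-0.2,0,0.001,0,1]
    - [-0.3,0,0.001,0,1]
    - [-0.33,0,0.001,0,1]

```text
clock: 41.1
position: [0.6298, -0.2959, 0.2036]
tool_rot: [2.419, 1.555, -1.56]
ft_force: [0.2, -0.8, -0.1]
opening: 0.997
```

Run:
```python
from h import *
s=shot('side',42)
plan2((.6272,-.2957,.2),-138)
crop(s,350,240,100,110,7,'pics/g13.png')
t=load('top',1); s0=load('side',1)
# selector: disc/bar/dots
print('box dots', p2w(t,(402.2,263.9),.0),)
```

```text
pos [ 0.6297 -0.2957  0.2032] ty -138.0 j [-0.58  -0.014  1.833] tilt [-4.000e-04 -1.550e-02 -9.999e-01] op 1.001 F [ 0.1 -1.1  1.4] M [ 0.   -0.    0.04] t 41.15
row [0.011 0.006 0.006] turn -0.0
box dots [[ 0.47558845 -0.23857193  0.        ]]
```

View pics/g13.png

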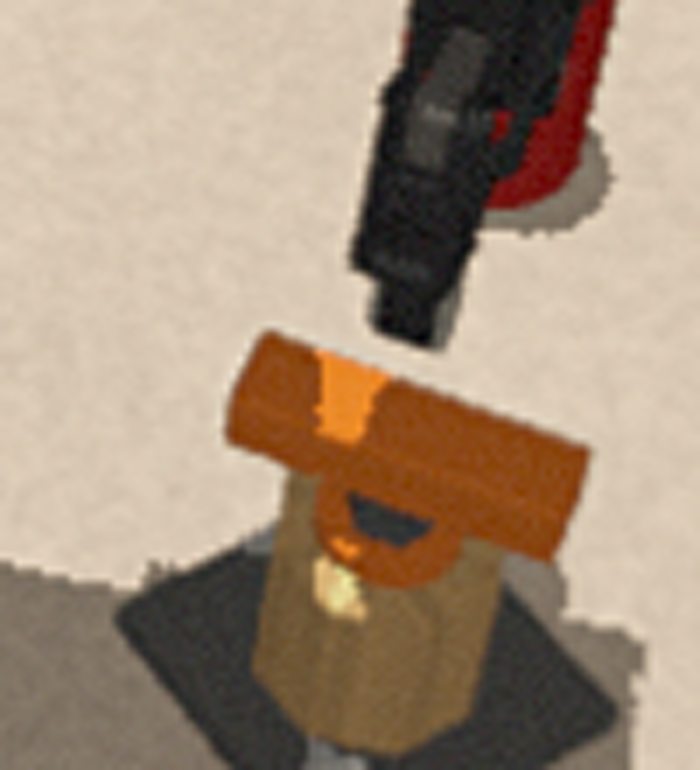

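Run:
```python
from h import *
t=load('top',1); s=load('side',1)
for n,a,b in(('red',(402.0,263.6),(322.5,320.4)),('yel',(413.8,266.1),(324.8,332.0)),('grn',(421.2,275.9),(317.8,342.3)),('line',(410.7,274),(312.4,319.9))):
    print(n,np.round(tri((t,s),(a,b)),4))
# box top corners (outer) top img: (75,105),(550,45),(628,535),(150,590) /10 + (370,250)
B=[(75,105),(550,45),(628,535),(150,590)]
uv=[(370+x/10-.5,250+y/10-.5) for x,y in B]
S=[(30,215),(410,45),(632,350),(230,555)]
uvs=[(265+x/8-.5,295+y/8-.5) for x,y in S]
# correspond: top image corners: TL=(+x,+y)->; 
for z in (.05,.06,.07):
    w=p2w(t,uv,z)[:,:2]; print(z,np.round(w,3).tolist(),np.round(np.linalg.norm(np.diff(np.r_[w,w[:1]],axis=0),axis=1),4), 'c',w.mean(0).round(4), 'ang',np.degrees(np.arctan2(*(w[1]-w[0])[::-1])).round(1))
    w=p2w(s,uvs,z)[:,:2]; print('  s',np.round(w,3).tolist(),'c',w.mean(0).round(4))
print('disc', [p2w(t,(404.6,280.4),z).round(4).tolist() for z in(.06,.07,.08)])
```

```text
red [ 0.4691 -0.2298  0.0582]
yel [ 0.4632 -0.2581  0.0579]
grn [ 0.4402 -0.2757  0.0582]
line [ 0.4411 -0.2449  0.0948]
0.05 [[0.479, -0.171], [0.495, -0.286], [0.377, -0.303], [0.362, -0.188]] [0.1166 0.1195 0.1157 0.1182] c [ 0.4284 -0.237 ] ang -81.9
  s [[0.362, -0.183], [0.476, -0.169], [0.494, -0.282], [0.378, -0.298]] c [ 0.4276 -0.233 ]
0.06 [[0.478, -0.17], [0.494, -0.284], [0.377, -0.301], [0.362, -0.187]] [0.1157 0.1187 0.1148 0.1173] c [ 0.4276 -0.2356] ang -81.9
  s [[0.361, -0.19], [0.474, -0.176], [0.491, -0.287], [0.377, -0.304]] c [ 0.4255 -0.2394]
0.07 [[0.477, -0.169], [0.493, -0.282], [0.376, -0.299], [0.362, -0.186]] [0.1149 0.1178 0.114  0.1165] c [ 0.4268 -0.2342] ang -81.9
  s [[0.359, -0.197], [0.471, -0.183], [0.488, -0.293], [0.375, -0.309]] c [ 0.4234 -0.2458]
disc [[[0.4296, -0.2357, 0.06]], [[0.4288, -0.2343, 0.07]], [[0.428, -0.2328, 0.08]]]
```

Run:
```python
from h import *
s=shot('side',43); plan2((.4277,-.2355,.16),-122)
```

```text
pos [ 0.6288 -0.2952  0.2005] ty -138.01 j [-0.58  -0.014  1.833] tilt [-0.0034 -0.0135 -0.9999] op 0.997 F [ 0.4 -0.3  1. ] M [0.   0.02 0.05] t 41.2
row [0.134 0.363 0.598] turn -0.0889
```

Call:
step_arm:
  series:
    - [0.0,0.06,0.1,-0.02,1]
    - [0.02,0.12,0.2,-0.04,1]
    - [0.05,0.2,0.33,-0.06,1]
    - [0.08,0.27,0.45,-0.08,1]
    - [0.11,0.33,0.55,-0.089,1]
    - [0.13,0.363,0.598,-0.089,1]
    - [0.134,0.363,0.598,-0.089,1]
    - [0.134,0.363,0.598,-0.089,1]

```text
clock: 42.0
position: [0.4272, -0.2349, 0.1587]
tool_rot: [1.749, 1.558, -1.952]
ft_force: [1.0, 1.0, -0.2]
opening: 1.0
```

Run:
```python
from h import *
s=shot('side',44);s=shot('side',44); plan2((.4277,-.2355,.11),-122)
crop(s,250,260,110,110,7,'pics/h1.png'); t=shot('top',44); print(bar(t)); crop(t,390,160,70,70,9,'pics/h2.png')
```

```text
pos [ 0.4284 -0.2357  0.16  ] ty -121.98 j [-0.704 -0.014  1.431] tilt [-0.0031 -0.0135 -0.9999] op 0.999 F [ 0.6 -0.3  0.3] M [-0.03 -0.03 -0.02] t 42.1
row [ 0.167 -0.001  0.003] turn 0.0001
[(array([433. , 193.4]), 0.6297, -0.2931, 98.1, 33.6, -47.96)]
```

View pics/h1.png

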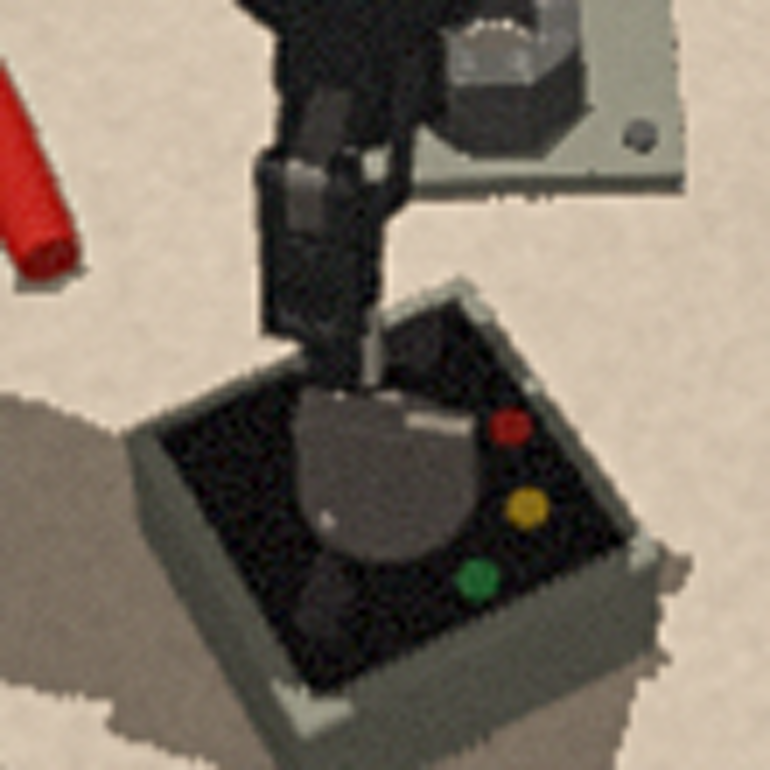

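View pics/h2.png

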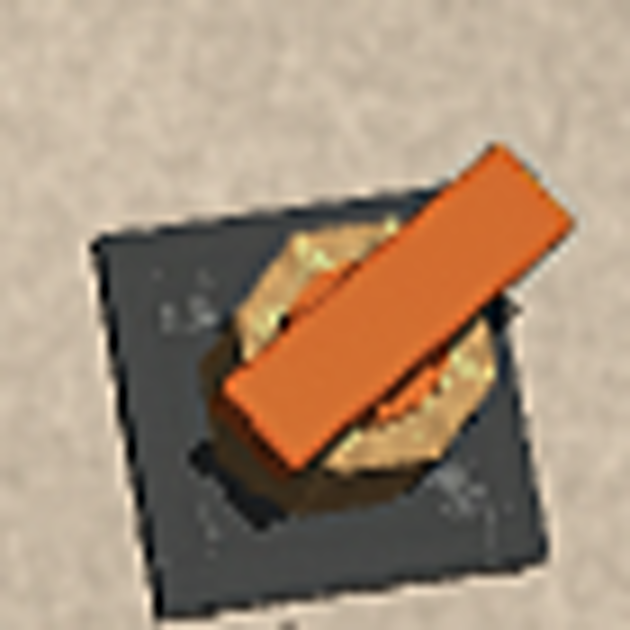

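Call:
step_arm:
  series:
    - [0.07,-0.001,0.002,0,1]
    - [0.14,-0.001,0.003,0,1]
    - [0.2,-0.001,0.003,0,1]
    - [0.24,-0.001,0.003,0,1]
    - [0.26,-0.001,0.003,0,1]
    - [0.26,-0.001,0.003,0,1]

```text
clock: 42.75
position: [0.4278, -0.236, 0.0816]
tool_rot: [1.834, 1.557, -1.865]
ft_force: [-0.5, 0.0, -0.1]
opening: 1.001
```

Run:
```python
from h import *
s=shot('side',45); plan2((.4277,-.2355,.0735),-122)
crop(s,250,260,110,110,7,'pics/h3.png')
```

```text
pos [ 0.4282 -0.2363  0.0824] ty -121.96 j [-0.706 -0.015  1.432] tilt [-0.0028 -0.0139 -0.9999] op 0.997 F [-0.4  0.5  0.1] M [-0.03 -0.02  0.03] t 42.8
row [ 0.03  -0.002  0.003] turn 0.0002
```

View pics/h3.png

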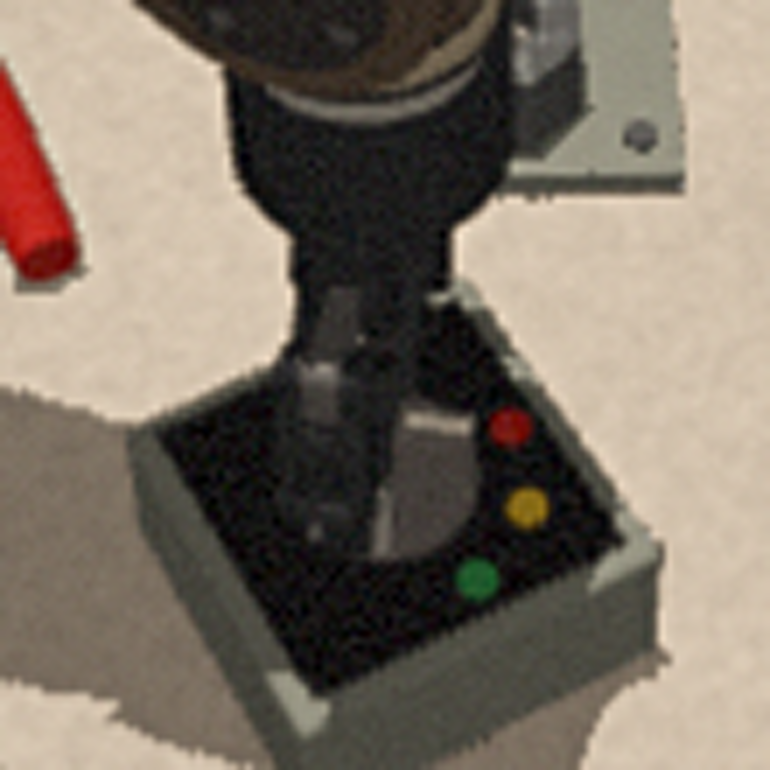

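Call:
step_arm:
  series:
    - [0.015,-0.002,0.002,0,1]
    - [0.025,-0.002,0.002,0,1]
    - [0.025,-0.002,0.002,0,-1]
    - [0.025,-0.002,0.002,0,-1]
    - [0.025,-0.002,0.002,0,-1]
    - [0.025,-0.002,0.002,0,-1]
    - [0.025,-0.002,0.002,0,-1]
    - [0.025,-0.002,0.002,0,-1]

```text
clock: 43.6
position: [0.4276, -0.2367, 0.0754]
tool_rot: [1.885, 1.554, -1.814]
ft_force: [-4.0, -3.0, 2.0]
opening: 0.148
```

Run:
```python
from h import *
plan2((.4277,-.2355,.0735),-162)
```

```text
pos [ 0.4276 -0.2367  0.0754] ty -121.92 j [-0.706 -0.018  1.433] tilt [-0.004  -0.016  -0.9999] op 0.148 F [-4. -3.  2.] M [-0.34  0.45  0.06] t 43.6
row [ 0.006 -0.004  0.002] turn 0.2227
```

Call:
step_arm:
  series:
    - [0,-0.001,0,0.035,-1]
    - [0,-0.001,0,0.07,-1]
    - [0,-0.001,0,0.105,-1]
    - [0,-0.001,0,0.14,-1]
    - [0,-0.001,0,0.175,-1]
    - [0,-0.001,0,0.205,-1]
    - [0,-0.001,0,0.228,-1]
    - [0,-0.001,0,0.228,-1]

```text
clock: 44.4
position: [0.4272, -0.237, 0.0755]
tool_rot: [2.536, 1.553, -1.879]
ft_force: [-4.2, -2.9, 0.6]
opening: 0.144
```

Run:
```python
from h import *
s=shot('side',46); plan2((.4277,-.2355,.0735),-162)
crop(s,250,260,110,110,7,'pics/h4.png')
```

```text
pos [ 0.4272 -0.237   0.0754] ty -162.85 j [-0.706 -0.02   2.148] tilt [-0.0054 -0.0169 -0.9998] op 0.146 F [-4.3 -3.4 -0.1] M [-0.43  0.55  0.02] t 44.45
row [ 0.006 -0.003  0.004] turn -0.0047
```

View pics/h4.png

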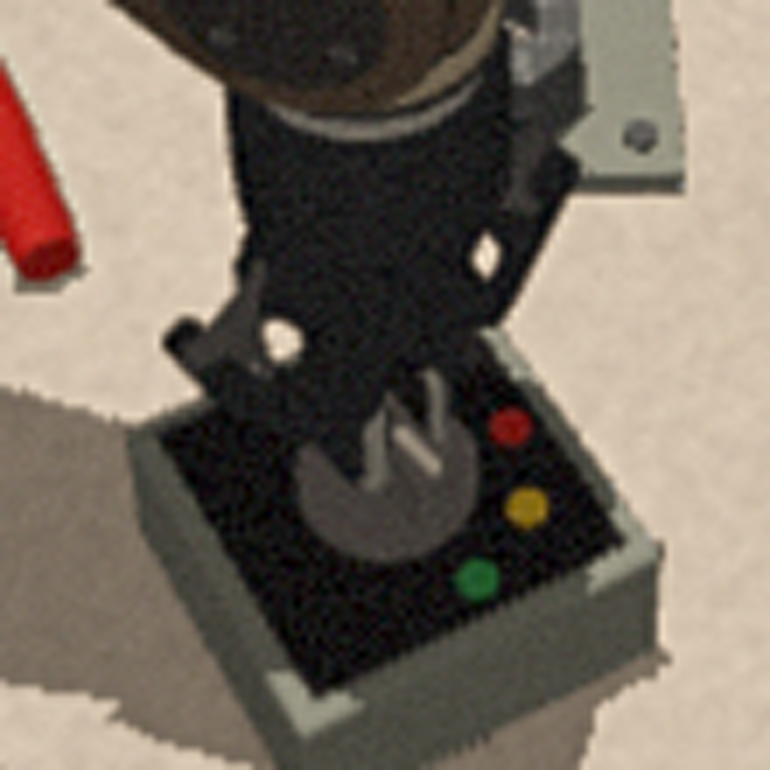

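Bar now points to green. Open and rise, then check.

Call:
step_arm:
  series:
    - [0,0,0,0,1]
    - [0,0,0,0,1]
    - [0,0,0,0,1]
    - [-0.03,0,0,0,1]
    - [-0.1,0,0,0,1]
    - [-0.22,0,0,0,1]
    - [-0.35,0,0,0,1]
    - [-0.4,0,0,0,1]

```text
clock: 45.25
position: [0.4297, -0.2361, 0.2008]
tool_rot: [2.894, 1.549, -1.518]
ft_force: [-0.1, 0.5, 0.4]
opening: 0.999
```

Call:
step_arm:
  series:
    - [-0.15,0,0,0,1]
    - [-0.25,0,0,0,1]
    - [-0.25,0,0,0,1]
    - [-0.25,0,0,0,1]

```text
clock: 45.65
position: [0.43, -0.2345, 0.2771]
tool_rot: [2.979, 1.547, -1.433]
ft_force: [0.0, -0.6, -0.5]
opening: 1.0
```

Run:
```python
from h import *
s=shot('side',47); plan2((.4277,-.2355,.0735),-162)
crop(s,250,250,200,120,4,'pics/h5.png'); t=shot('top',47)
```

```text
pos [ 0.4294 -0.234   0.2754] ty -162.81 j [-0.699 -0.016  2.147] tilt [ 7.000e-04 -2.120e-02 -9.998e-01] op 1.0 F [-0.2 -0.1 -0.3] M [ 0.01 -0.01  0.  ] t 45.7
row [0.673 0.003 0.011] turn -0.0045
```

View pics/h5.png

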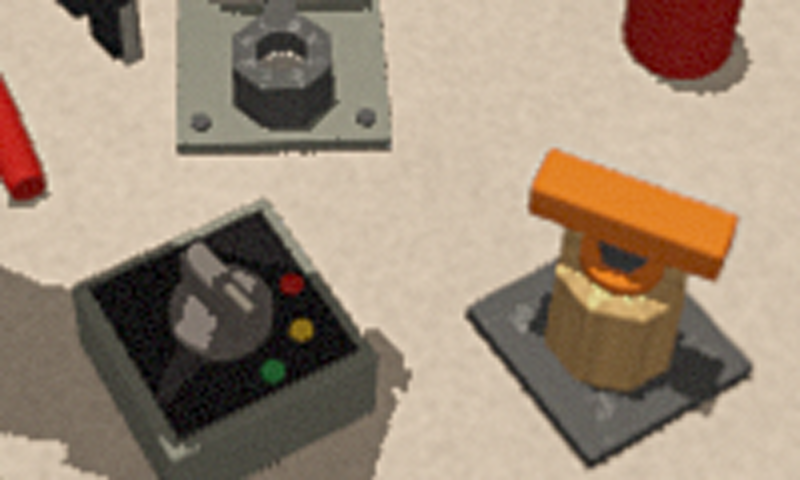

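View pics/top47.png

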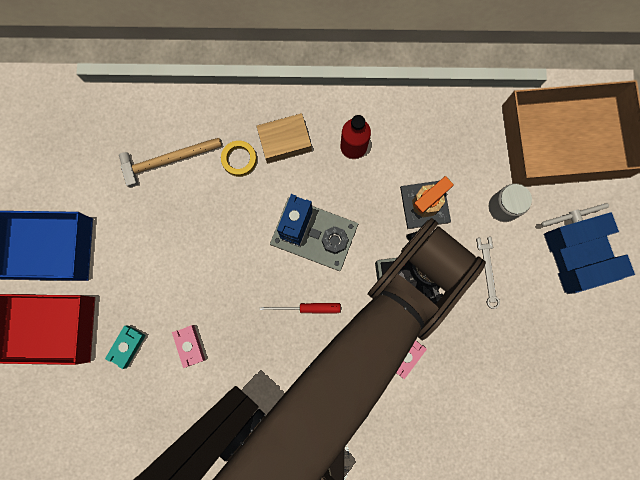

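View pics/side47.png

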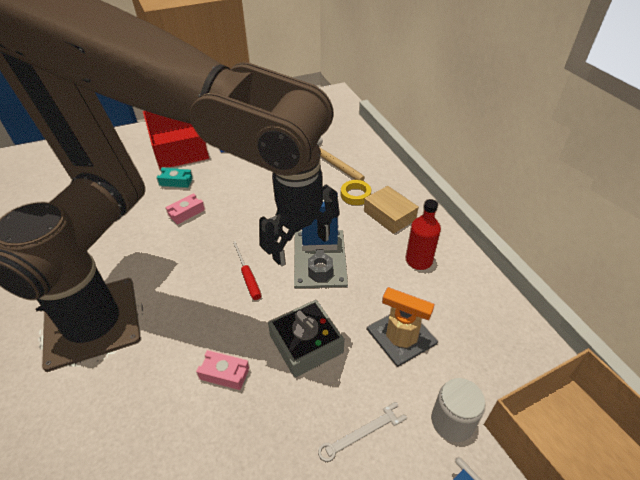

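Run:
```python
from h import *
s=shot('side',48); crop(s,285,295,60,60,10,'pics/h6.png')
c=np.array([.4277,-.2358]); 
overlay(s,[(box(c,a,.052,.014,.068,.094),col) for a,col in((-72,(0,255,255)),)],285,295,60,60,10,'pics/h7.png')
```

```text
(no output)
```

View pics/h7.png

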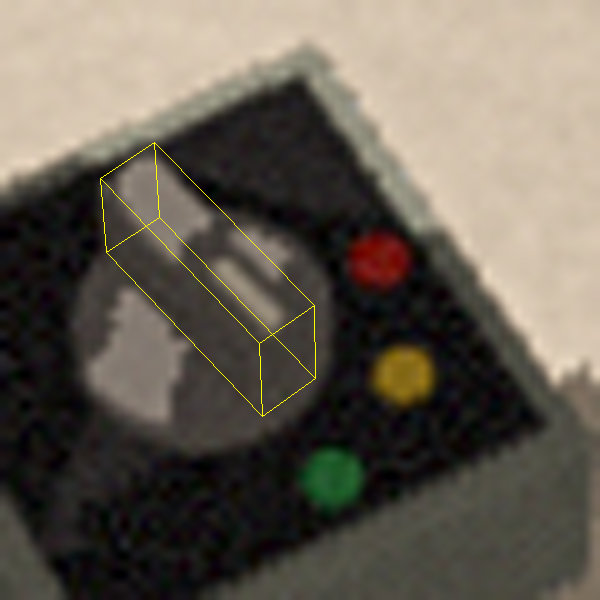

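Run:
```python
from cell import bot
print(bot.state()['clock'], bot.finish_job())
```

```text
the job is handed in; nothing more can be done
45.8 None
```

I carried out every step in order and handed the job in at 45.8 s. The one thing I could not see directly was the screw's angle.

- **Stack:** All four blue risers are on the base. In the side view the stack matched a model of four fully seated risers to within a couple of millimetres. It still looked straight in the last pictures.
- **Screw:** The key dropped to the socket floor, with its tip about 36 mm below the mouth, after I had turned it somewhere between 12° and 24° counter-clockwise. I then turned it clockwise until it met resistance of about 0.6 N m.
    - **Slip:** I turned too far past that point, and the key appears to have slipped over one hex face.
    - **Re-tightening:** I kept turning and met the same resistance about 60° later, so I take the screw to be at its stop. I eased back only within the play before lifting the key out.
- **Key:** It hangs in its holder, upright and let go, with the collar resting on the top. The holder showed no movement up to my last comparison, just before I hung the key.
- **Selector:** The side view shows its bar lined up with the green dot.
- **Bystanders:** The screwdriver, hammer, wooden block, bottle, tape and wrench looked unmoved in the final pictures. The can also looked unmoved. I did not measure any of them. The robot was clear of everything when I handed in.

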